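Reset a ratchet drawing board and prop it lower

ROBOT

A 7-joint arm with a two-finger parallel gripper is mounted at the origin on the work surface. World frame = base frame: x ahead of the robot, y to its left, z up, the work surface at z = 0. Lengths are in m, angles in rad, forces in N, time in s.
With the tool pointing down it reaches from about 0.425 to 1.025 m from the base axis. Payload 9.4 kg.
Tool frame: the origin (TCP) lies between the finger pads; the fingertips stand 11 mm ahead of it and the grasp point (between the pads) lies 8 mm behind it (bot.tcp_to_tips is the distance from the TCP to the fingertips, in m); y points along the fingers, z is the direction in which the jaws open and shut, and the axes are right-handed (so a half turn about y gives the same grasp; the last joint's range is limited). The gripper opens to 85 mm and grips with 20 to 120 N. Pads are 22 mm wide; open, the fingers measure 114 mm over their backs; the gripper's body (76 mm by 85 mm) begins 54 mm behind the grasp point. The pads swing forward as they close: fully open they stand 13 mm farther back than shut.
Start: joints at [1.258, 0.599, -0.003, 1.599, 0.002, 0.943, -0.08], TCP at [0.169, -0.705, 0.242] pointing down, gripper open.
Joint ranges: [-2.57, 2.57], [-0.35, 1.97], [-1.29, 1.29], [0.11, 2.56], [-1.05, 4.19], [0.11, 1.86], [-2.63, 2.63]. Speed limits (rad/s): [2.22, 2.22, 3.01, 3.01, 3.14, 3.14, 3.14].

INTERFACE

Orientations are given as a unit quaternion [x, y, z, w].
In Python, from station import bot gives the robot as it stands. The module is installed in compiled form; this text tells all that it offers.
- The arm moves only by the tool servo_tool, never from a script. Its argument "rows" is a list that holds one entry, the list of rows, each a list of 7 numbers: the turn, a rotation vector about the tool's x, y, z in rad, then the shift along the tool's x, y, z in m, then the gripper's target within -1 to 1 (fully open at 1, half-way at 0, shut at -1). In form: [[[ax, ay, az, tx, ty, tz, claw], ...]]. A call has 1 to 8 rows; each row is the pose to reach, as a shift and turn from the pose measured when the call began, along the tool's axes at that moment; what a row does not reach only later rows make up. A row lasts 1/12 s, in which the tool goes at most 41.7 mm and 7.16 degrees, less where a joint would pass 70% of its speed; a pose out of reach is approached as far as the arm can. A call with a gripper value outside its range is refused whole. The fingers move at their own pace and stop on an object; "force" is the grip in N (left out, the last holds). Time passes only in rows, so rows that repeat a pose let the fingers close. It gives the time, the measured TCP pose, the force and the opening at its end, in the units of the state.
- bot.sense(): the state, without advancing time (a new reading comes with each control period).
- bot.snapshot(name): name is "scene" or "side" or "wrist"; returns the picture (420x560x3 uint8, blue, green, red); there is no depth.
- bot.camera_info(name): a dict with "K" (3x3 intrinsics, pixels), "rvec" (rotation vector, rad) and "tvec" (3), from world to camera coordinates, as OpenCV has them. Camera axes: x right, y down, z forward; pixel columns grow to the right and rows downward; lengths in m; the calibration is good to about 2 mm. A picture is of the moment at which its call begins: read the wrist's pose just before it. camera_info takes no time and is no camera call; for the wrist camera it gives the pose at the moment of the call.
- bot.job_done(): hands the job in, once; it reports no verdict.
Trained networks look in the newest picture that a camera, given by its name, has taken for a name from the list of things; names that differ only in an ending like _2 or _b are one class to them, and where a whole thing is asked for, a point or a joint stands for the part that bears it (a point fixed in the world has none). Each returns a list of dicts, best first, with "score" (0 to 1); they miss things now and then, are a little off and sometimes report something else, mostly with a low value. They report only what shows in the picture. A call takes as long as a camera call.
- bot.look_for(thing, camera): "pixel" ([column, row] in pixels, amid what is visible of it).
- bot.tip_of(thing, camera): "pixel" ([column, row] in pixels: a listed point, or the origin of a listed thing).
The state is a dict: "time": time; "joint_pos": joint angles; "qvel": joint speeds; "joint_efforts": joint torques, N m; "ee_pos": TCP position; "eef_rot": TCP orientation; "wrist_force": force on the tool from outside, world axes, zero at the start; "ft_torque": the same for the moment, N m; "finger_gap": opening from 0.0 (shut) to 1.0 (fully open).
Only numpy, scipy, OpenCV 4.12 (cv2) and the standard library are available. Lean on these libraries where they do the work, as an engineer would, in place of code of your own. Each camera call takes 0.05 s, during which the arm holds its last target.

TASK

The tilting drawing board on the bench is propped too steep, and its ratchet will not let it down from there. Take it by its handle and raise it past the top notch until it just comes up against its soft end stop, which throws the pawl clear; do not strain against the stop. Then lower it all the way flat without letting it drop, so that the pawl sets itself again, raise it to the second notch from the bottom, let it down gently onto the pawl and let go; do not touch the pawl or its bracket, and leave the loose parts round about where they stand.

Things in the scene. Friction and masses are not known exactly. Their poses are not given: they have to be found in the camera images.
- stand: Fixed dark steel frame, about 200 mm deep and 430 mm wide (its y from -190 to +215 mm). Origin on the bench under the middle of the board's hinge; x points level from the hinge to where the handle lies when the board is flat, y along the hinge, z up. The hinge axis runs along y, 105 mm above the origin (x = 0).
- board (a joint): Board angle about the hinge, rad: 0 = flat at rest, grows as the handle end rises. Four notches hold it: 0.24, 0.45, 0.66, 0.87 (each within 0.015); it starts on the third or fourth. Rising, it passes them almost freely, the pawl dropping in once 0.03 past each; falling, the next lower notch catches it. The end stop lies above the top notch, anywhere from 1.09 to 1.40, hidden.
- handle (a point): Centre of the handle: a round steel bar 12 mm thick, 150 mm long, parallel to the hinge, on arms at its ends, 220 mm from the hinge axis in the panel's mid-plane; the panel's edge is 62 mm from the bar's centre, so fingers pass between. 105 mm above the bench when flat, up to 323 mm. Site axes: x from hinge to bar, y along the bar, z out of the panel's face.
- bracket: Ratchet bracket on the stand's +y side (its y 170 to 215 mm): post, foot, pawl and end stop. Origin on the hinge axis in the middle of the stand, axes as the stand's. More than 40 N between it and the board's ratchet strains it: about 13 N pushed at the handle beyond the board's weight, up on the end stop or down on a notch; landing on a notch at over 0.5 rad/s can do so too.
- holder: Loose dark steel tool holder, 62 mm across and 88 mm high, standing beside the stand; origin at the centre of its underside.
- collar: Loose steel ring, 72 mm across and 28 mm high, near the stand; origin at the centre of its underside.
- bush: Loose brass bush, 56 mm across and 35 mm high, beside the stand; origin at the centre of its underside.
- pawl_pivot (a point): Foot pivot of the pawl, a steel tumbler with a roller tip, about 80 mm tall, 83 mm from the hinge axis along the stand's x, 30 mm above the bench. Leaning towards the hinge it sits in the teeth. A cam on the board throws it over, clear of the teeth, just as the end stop is met; it then stays clear all the way down, until a peg sets it into the teeth again between 0.07 rad and flat.
- end_stop (a point): Middle of the sprung, rubber-faced block on the bracket that a pin on the board's cam meets from below at the top of the travel. The pin's setting is hidden. Pushed at the handle (square to the board), the stop yields about 1 mm there for each 2 N; the pawl has been thrown once a push of 5 N beyond the board's weight has been held for 0.3 s.
- panel (a point): Centre of the plywood panel (150 x 330 x 10 mm, with a paper sheet and a clip), 83 mm from the hinge axis. Board and handle weigh 0.55 to 0.95 kg, centre of mass about 90 mm from the hinge: 2 to 4 N at the handle when flat. The hinge turns easily: let go unpropped, the board falls at about 2 rad/s, which is a drop.

How it is judged:
By the outcome, as a careful person would: the job done as asked, in the order asked, and still so for the second after the job is handed in, with the robot touching nothing.
It also fails if it takes over 69 s, if anything falls off the work surface, if the arm or the gripper's body presses on something with over 40 N, if the wrist force passes 120 N, or if a joint passes its speed limit or range.

## Working session

There is one attempt and no reset: what is moved stays moved. The work goes in short steps, Python scripts to look and compute and a tool call to move; the robot and the scene stay as the last step left them, time stands still between calls to the robot, and variables do not carry over. Pictures are saved under pics/ and viewed, and the job is handed in when it is done.

Besides the shell and the picture viewer there is one more tool, called after "Call:" by a JSON object that holds its "method" and its "body", one argument or row to a line. servo_tool: Moves the arm, as the interface text tells. Its arguments: {"type":"object","properties":{"rows":{"type":"array","items":{"type":"array","items":{"type":"array","items":{"type":"number"}}}},"force":{"type":"number"}},"required":["rows"]}

```bash
mkdir -p pics; ls
python3 - <<'E'
from station import bot
import cv2
s=bot.sense()
for k,v in s.items(): print(k,v)
for n in ["scene","side"]:
    im=bot.snapshot(n); cv2.imwrite(f"pics/{n}0.png",im)
    for t in ["stand","board","handle","bracket","holder","collar","bush","pawl_pivot","end_stop","panel"]:
        r=bot.tip_of(t,n); print(n,t,[( [round(float(p)) for p in d["pixel"]],round(d["score"],2)) for d in r[:2]])
print(bot.sense()["time"], bot.tcp_to_tips)
E
```

```text
pics
time 0.0
joint_pos [ 1.25828568  0.60016427 -0.00257874  1.60014222  0.00178761  0.94289184
 -0.07971314]
qvel [ 5.66651526e-05  1.04317365e-03 -1.59916190e-04  1.75582006e-04
 -1.71689097e-03  6.19759979e-04 -2.31090693e-04]
joint_efforts [-6.92827052e-04 -7.76468110e+01  1.56472921e+00 -2.58018011e+01
  1.23162786e-02  8.92375741e-03 -2.83782521e-05]
ee_pos [ 0.16928393 -0.704484    0.24138374]
eef_rot [-0.08334474  0.70274693 -0.70163368  0.08313   ]
wrist_force [-1.39172341 -0.08239625 -0.58961875]
ft_torque [-0.03316434 -0.00822479  0.04474114]
finger_gap 1.0003563274944933
scene stand [([223, 268], 0.57)]Traceback (most recent call last):
  File "<stdin>", line 8, in <module>
ValueError: it knows: bracket, bush, collar, end_stop, handle, holder, panel, pawl_pivot, stand
```

Run:
```python
from station import bot
import cv2
for n in ["scene","side"]:
    im=bot.snapshot(n); cv2.imwrite(f"pics/{n}0.png",im)
    for t in ["stand","handle","bracket","holder","collar","bush","pawl_pivot","end_stop","panel"]:
        r=bot.tip_of(t,n); print(n,t,[( [round(float(p),1) for p in d["pixel"]],round(d["score"],2)) for d in r[:2]])
    c=bot.camera_info(n); print(c)
print(bot.sense()["time"], bot.tcp_to_tips)
```

```text
scene stand [([223.2, 268.4], 0.93)]
scene handle [([290.8, 239.0], 0.82)]
scene bracket [([294.4, 237.2], 0.3)]
scene holder []
scene collar []
scene bush [([328.6, 205.7], 0.67)]
scene pawl_pivot [([289.7, 222.7], 0.63)]
scene end_stop [([290.0, 181.8], 0.92)]
scene panel [([241.7, 239.2], 0.87), ([155.5, 366.4], 0.18)]
{'K': array([[483.99079549,   0.        , 271.70246749],
       [  0.        , 483.99079549, 211.95789367],
       [  0.        ,   0.        ,   1.        ]]), 'rvec': array([ 2.38084723,  0.62106453, -0.19951595]), 'tvec': array([-0.47036594, -0.08349659,  1.31185967])}
side stand [([331.0, 227.9], 0.81)]
side handle [([284.7, 118.2], 0.74)]
side bracket [([208.9, 263.8], 0.33)]
side holder [([380.2, 179.9], 0.91)]
side collar [([424.3, 194.6], 0.85)]
side bush [([204.5, 264.2], 0.78)]
side pawl_pivot [([260.3, 240.0], 0.93)]
side end_stop [([260.1, 202.4], 0.68)]
side panel [([313.6, 164.6], 0.71), ([205.7, 266.9], 0.46)]
{'K': array([[391.65129854,   0.        , 280.10531803],
       [  0.        , 391.65129854, 211.59421038],
       [  0.        ,   0.        ,   1.        ]]), 'rvec': array([ 0.92454009, -2.45561078,  1.09428265]), 'tvec': array([0.42151204, 0.26567452, 0.77350512])}
1.1 0.011
```

View pics/scene0.png

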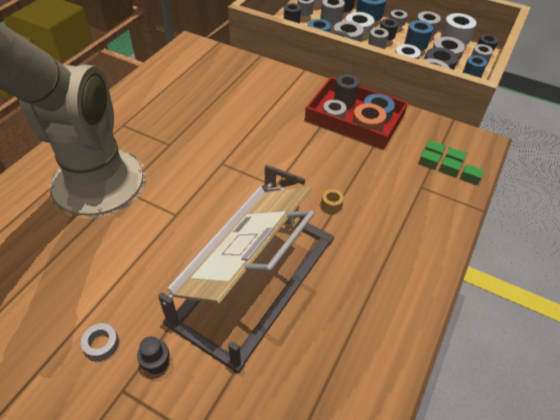

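View pics/side0.png

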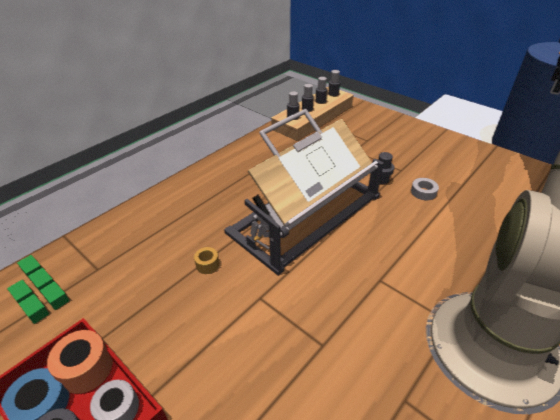

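```bash
cat > h.py <<'E'
import numpy as np,cv2
from scipy.spatial.transform import Rotation as R
from scipy.optimize import least_squares
from station import bot
def P(n):
    c=bot.camera_info(n); Rm=cv2.Rodrigues(np.array(c["rvec"]))[0]
    return c["K"],c["rvec"],c["tvec"],np.array(c["K"])@np.hstack([Rm,np.array(c["tvec"]).reshape(3,1)])
def proj(n,X):
    K,r,t,_=P(n); return cv2.projectPoints(np.array(X,float).reshape(-1,1,3),r,t,K,None)[0].reshape(-1,2)
def tri(a,b,na="scene",nb="side"):
    X=cv2.triangulatePoints(P(na)[3],P(nb)[3],np.array(a,float).reshape(2,1),np.array(b,float).reshape(2,1)); return (X[:3]/X[3]).ravel()
E
python3 - <<'E'
from h import *
D={"stand":([223.2,268.4],[331,227.9]),"handle":([290.8,239],[284.7,118.2]),"pawl":([289.7,222.7],[260.3,240]),"end_stop":([290,181.8],[260.1,202.4]),"panel":([241.7,239.2],[313.6,164.6]),"bush":([328.6,205.7],[204.5,264.2])}
for k,(a,b) in D.items():
    X=tri(a,b); print(k,X.round(4),(proj("scene",X)-a).round(1),(proj("side",X)-b).round(1))
def pts(p):
    x,y,yaw,th=p
    c,s=np.cos(yaw),np.sin(yaw)
    W=lambda l: np.array([x+c*l[0]-s*l[1],y+s*l[0]+c*l[1],l[2]])
    return {"stand":W([0,0,0]),"handle":W([.22*np.cos(th),0,.105+.22*np.sin(th)]),"panel":W([.083*np.cos(th),0,.105+.083*np.sin(th)]),"pawl":W([.083,.19,.03])}
def res(p):
    o=[]
    for k,X in pts(p).items():
        w=0.4 if k=="pawl" else 1
        o+=list(w*(proj("scene",X)[0]-D[k][0]))+list(w*(proj("side",X)[0]-D[k][1]))
    return o
s0=tri(*D["stand"])
best=None
for yaw in np.arange(-3,3.2,.5):
  for th in (.66,.87):
    r=least_squares(res,[s0[0],s0[1],yaw,th],loss="soft_l1")
    if best is None or r.cost<best.cost: best=r
print(best.x,best.cost,np.round(best.fun,1)); print(pts(best.x))
E
```

```text
stand [ 0.4427 -0.0668 -0.0055] [[-0.1  0. ]] [[-0.1 -0. ]]
handle [ 0.6176 -0.0823  0.2473] [[-0.  0.]] [[-0. -0.]]
pawl [0.5278 0.11   0.0285] [[ 0.4 -0.1]] [[0.6 0.1]]
end_stop [0.5158 0.1182 0.1616] [[-0.2  0. ]] [[-0.3 -0.1]]
panel [ 0.5083 -0.0733  0.1632] [[ 1.9 -0.2]] [[2.4 0.2]]
bush [0.5847 0.2347 0.0015] [[ 2.1 -0.7]] [[3.5 0.9]]Traceback (most recent call last):
  File "<stdin>", line 20, in <module>
    return func(*args, **kwargs)
    result = trf(vector_fun.fun, vector_fun.jac, x0, f0, J0, lb, ub, ftol, xtol,
                 gtol, max_nfev, x_scale, loss_function, tr_solver,
                 tr_options.copy(), verbose, callback=callback_wrapped)
    return trf_no_bounds(
        fun, jac, x0, f0, J0, ftol, xtol, gtol, max_nfev, x_scale,
        loss_function, tr_solver, tr_options, verbose, callback=callback)
    J = jac(x)
    self._update_jac()
    ~~~~~~~~~~~~~~~~^^
    self.J = self.jac_wrapped(xp_copy(self.x), f0=self.f)
             ~~~~~~~~~~~~~~~~^^^^^^^^^^^^^^^^^^^^^^^^^^^^
    J, dct = approx_derivative(
             ~~~~~~~~~~~~~~~~~^
        self.fun,
    
[... 422 characters left out ...]
0 for f_eval in f_evals]
                                    ^^^^^^^
    f = np.atleast_1d(self.fun(x, *self.args, **self.kwargs))
                      ~~~~~~~~^^^^^^^^^^^^^^^^^^^^^^^^^^^^^^
    return np.atleast_1d(self.fun(x))
                         ~~~~~~~~^^^
    return self.f(x, *self.args, **self.kwargs)
           ~~~~~~^^^^^^^^^^^^^^^^^^^^^^^^^^^^^^
  File "<stdin>", line 14, in res
  File "h.py", line 9, in proj
    K,r,t,_=P(n); return cv2.projectPoints(np.array(X,float).reshape(-1,1,3),r,t,K,None)[0].reshape(-1,2)
            ~^^^
  File "h.py", line 6, in P
    c=bot.camera_info(n); Rm=cv2.Rodrigues(np.array(c["rvec"]))[0]
ValueError: time passes only in moves, steps and waits
```

```bash
sed -i 's/^def P(n):/import functools\n@functools.lru_cache(None)\ndef P(n):/' h.py
python3 - <<'E'
from h import *
print(bot.sense()["time"])
D={"stand":([223.2,268.4],[331,227.9]),"handle":([290.8,239],[284.7,118.2]),"pawl":([289.7,222.7],[260.3,240]),"panel":([241.7,239.2],[313.6,164.6])}
def pts(p):
    x,y,yaw,th=p
    c,s=np.cos(yaw),np.sin(yaw)
    W=lambda l: np.array([x+c*l[0]-s*l[1],y+s*l[0]+c*l[1],l[2]])
    return {"stand":W([0,0,0]),"handle":W([.22*np.cos(th),0,.105+.22*np.sin(th)]),"panel":W([.083*np.cos(th),0,.105+.083*np.sin(th)]),"pawl":W([.083,.19,.03])}
def res(p):
    o=[]
    for k,X in pts(p).items():
        w=0.6 if k=="pawl" else 1
        o+=list(w*(proj("scene",X)[0]-D[k][0]))+list(w*(proj("side",X)[0]-D[k][1]))
    return o
best=None
for yaw in np.arange(-1,1,.5):
  for th in (.66,.87):
    r=least_squares(res,[.44,-.067,yaw,th],loss="soft_l1")
    if best is None or r.cost<best.cost: best=r
print(best.x,best.cost,np.round(best.fun,1)); print(pts(best.x))
x,y,yaw,th=best.x; print("yaw deg",np.degrees(yaw))
W=lambda l:[x+np.cos(yaw)*l[0]-np.sin(yaw)*l[1],y+np.sin(yaw)*l[0]+np.cos(yaw)*l[1],l[2]]
for n in ["scene","side"]:
    im=cv2.imread(f"pics/{n}0.png"); im=cv2.resize(im,None,fx=1.4,fy=1.4)
    def L(a,b,col):
        q=proj(n,[W(a),W(b)])*1.4; cv2.line(im,tuple(int(v) for v in q[0]),tuple(int(v) for v in q[1]),col,1)
    L([0,-.19,.105],[0,.215,.105],(0,0,255))
    h=lambda r,yy:[r*np.cos(th),yy,.105+r*np.sin(th)]
    L(h(.22,-.075),h(.22,.075),(0,255,0)); L(h(.158,-.165),h(.158,.165),(255,0,0)); L([0,-.19,0],[.2,-.19,0],(0,255,255)); L([0,.215,0],[.2,.215,0],(0,255,255))
    L([.083,.19,.03],[.083,.19,.11],(255,0,255))
    cv2.imwrite(f"pics/{n}_ov.png",im)
E
```

```text
1.1
[ 0.44451107 -0.07083974 -0.04487012  0.68400112] 12.042846841971226 [-0.5  0.3  0.4 -2.6 -0.5 -1.  -0.2  2.1  2.   1.8  2.2  2.   2.6 -0.4
 -2.  -0.4]
{'stand': array([ 0.44451107, -0.07083974,  0.        ]), 'handle': array([ 0.61485059, -0.07848803,  0.24401781]), 'panel': array([ 0.50877553, -0.07372523,  0.15744763]), 'pawl': array([0.53595   , 0.11524605, 0.03      ])}
yaw deg -2.570868246698621
```

View pics/scene_ov.png

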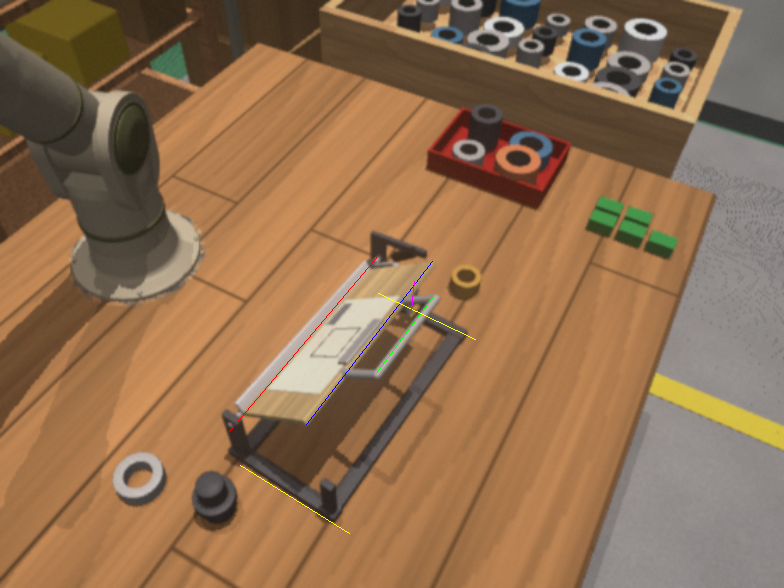

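View pics/side_ov.png

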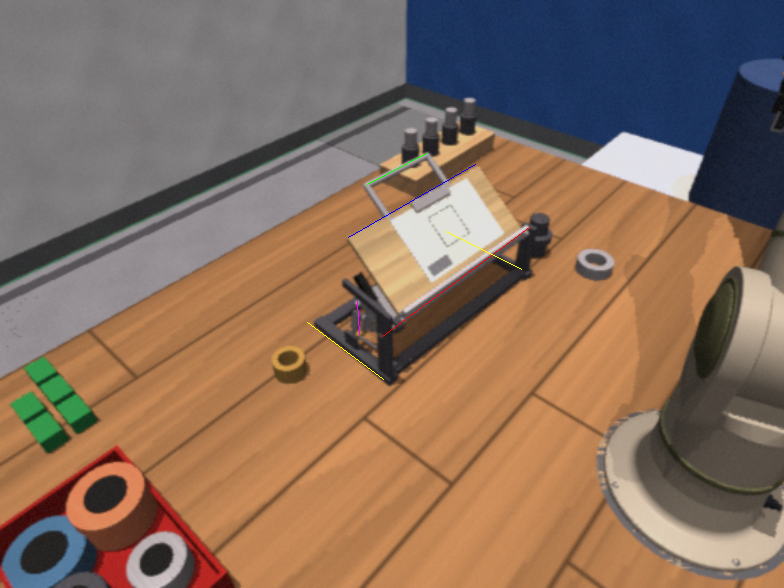

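Run:
```python
import cv2
a=cv2.imread("pics/scene0.png")[150:350,150:350]; b=cv2.imread("pics/side0.png")[100:280,220:400]
cv2.imwrite("pics/za.png",cv2.resize(a,(800,800),interpolation=cv2.INTER_CUBIC)[:600])
cv2.imwrite("pics/za2.png",cv2.resize(a,(800,800),interpolation=cv2.INTER_CUBIC)[200:])
cv2.imwrite("pics/zb.png",cv2.resize(b,(720,720),interpolation=cv2.INTER_CUBIC)[:600])
```

```text
(no output)
```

View pics/za.png

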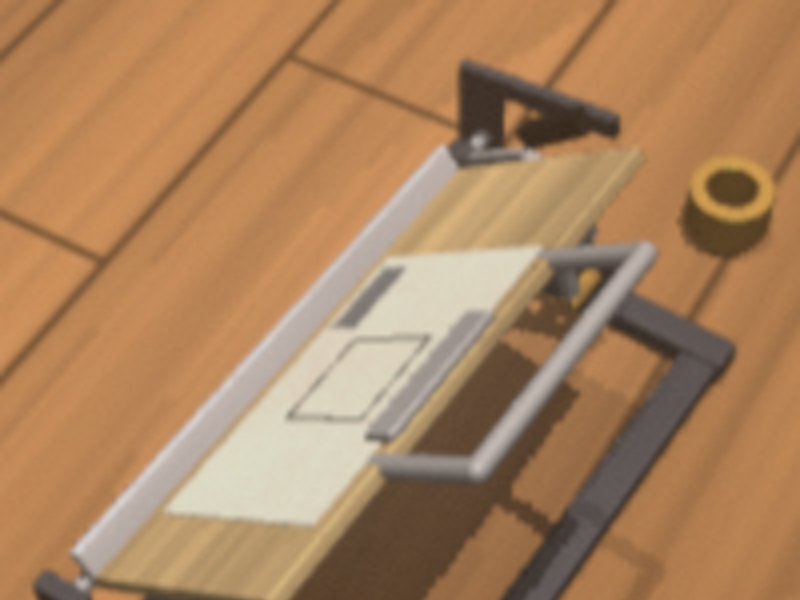

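View pics/zb.png

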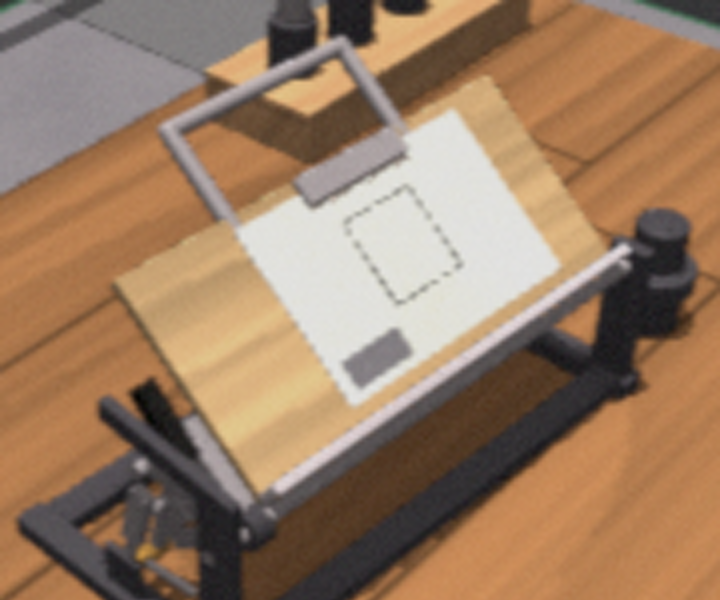

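Run:
```python
from h import *
# start-pose camera: wrist
print(bot.camera_info("wrist"))
im=bot.snapshot("wrist"); cv2.imwrite("pics/w0.png",im)
s=bot.sense(); print(R.from_quat(s["eef_rot"]).as_matrix().round(3))
```

```text
{'K': array([[324.68046132,   0.        , 276.27078519],
       [  0.        , 324.68046132, 215.00941534],
       [  0.        ,   0.        ,   1.        ]]), 'rvec': array([-2.26993008,  1.7901018 ,  0.27273245]), 'tvec': array([-0.72488977, -0.03838894,  0.3791416 ])}
[[-0.972 -0.     0.234]
 [-0.234 -0.    -0.972]
 [ 0.    -1.     0.   ]]
```

View pics/w0.png

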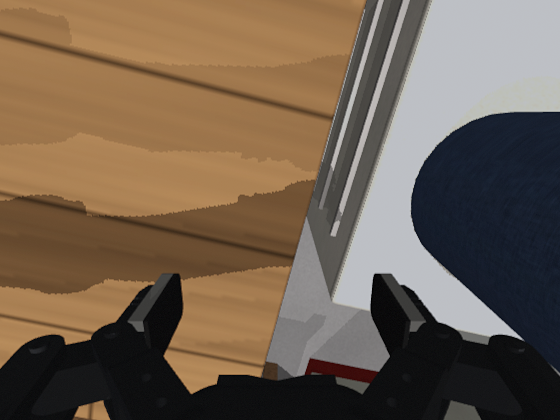

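```bash
cat >> h.py <<'E'
def world(p,l):
    x,y,yaw=p[:3]; c,s=np.cos(yaw),np.sin(yaw)
    return np.array([x+c*l[0]-s*l[1],y+s*l[0]+c*l[1],l[2]])
def hl(th,r,y): return [r*np.cos(th),y,.105+r*np.sin(th)]
E
python3 - <<'E'
from h import *
A=tri([312,213],[262.5,132.5]);B=tri([269.3,267],[305.5,111.3]); print(A,B,np.linalg.norm(A-B),(A+B)/2, np.degrees(np.arctan2(-(A-B)[0],(A-B)[1])))
obs=[("s",.0,None,[223.2,268.4],[331,227.9],.6),("h",.22,0,[290.8,239],[284.7,118.2],.7),("p",.083,0,[241.7,239.2],[313.6,164.6],.5),
("h",.22,.075,[312,213],[262.5,132.5],1),("h",.22,-.075,[269.3,267],[305.5,111.3],1)]
def res(p):
    o=[]
    for k,r,y,a,b,w in obs:
        X=world(p,[0,0,0] if k=="s" else hl(p[3],r,y))
        o+=list(w*(proj("scene",X)[0]-a))+list(w*(proj("side",X)[0]-b))
    return o
r=least_squares(res,[.444,-.07,-.045,.68],loss="soft_l1"); print(r.x,r.fun.round(1)); print(world(r.x,hl(r.x[3],.22,0)))
s=bot.sense(); M=R.from_quat(s["eef_rot"]).as_matrix(); print(s["time"])
tgt=world(r.x,hl(r.x[3],.22,0))+[0,0,.13]
print("tool shift",M.T@(tgt-s["ee_pos"]))
E
```

```text
[ 0.62173623 -0.00348193  0.24146652] [ 0.61012209 -0.152317    0.24093405] 0.14928848422352292 [ 0.61592916 -0.07789946  0.24120029] -4.461954279721603
[ 0.44399521 -0.06671488 -0.06817627  0.67164684] [ 0.2 -0.6 -0.2 -1.  -0.1 -0.1 -0.4  2.   1.4  0.6  0.8  1.3 -1.2 -0.
 -0.8 -0.3 -0.6  0.3 -0.6 -0.6]
[ 0.61581068 -0.0784468   0.24190071]
1.15
tool shift [-0.58046647 -0.12964449 -0.50481946]
```

Call:
{"method": "servo_tool", "body": {
  "rows": [
    [[0,-1.26,0,-0.58,-0.13,-0.505,0.2],[0,-1.26,0,-0.58,-0.13,-0.505,0.2],[0,-1.26,0,-0.58,-0.13,-0.505,0.2],[0,-1.26,0,-0.58,-0.13,-0.505,0.2],[0,-1.26,0,-0.58,-0.13,-0.505,0.2],[0,-1.26,0,-0.58,-0.13,-0.505,0.2],[0,-1.26,0,-0.58,-0.13,-0.505,0.2],[0,-1.26,0,-0.58,-0.13,-0.505,0.2]]
  ],
  "force": 25
}}

```text
time: 1.82
ee_pos: [0.3607, -0.4355, 0.2985]
eef_rot: [0.411, -0.575, 0.575, -0.411]
wrist_force: [0.2, -1.5, 0.4]
finger_gap: 0.601
```

```bash
cat > go.py <<'E'
from h import *
import sys
# usage: go.py X Y Z yawz  : prints shift and turn for tool-down pose with jaws at yawz
X=np.array([float(v) for v in sys.argv[1:4]]); yaw=float(sys.argv[4])
s=bot.sense(); M=R.from_quat(s["eef_rot"]).as_matrix()
z=np.array([np.cos(yaw),np.sin(yaw),0]); y=np.array([0,0,-1.]); D=np.column_stack([np.cross(y,z),y,z])
print("t",round(s["time"],2),"pos",s["ee_pos"].round(4),"gap",round(s["finger_gap"],3),"F",s["wrist_force"].round(2),"T",s["ft_torque"].round(2))
print("turn",R.from_matrix(M.T@D).as_rotvec().round(4),"shift",(M.T@(X-s["ee_pos"])).round(4)); print(s["joint_pos"].round(2))
E
python3 go.py .6158 -.0782 .372 -.072
```

```text
t 1.82 pos [ 0.3607 -0.4355  0.2985] gap 0.601 F [ 0.15 -1.54  0.36] T [-0.04  0.    0.02]
turn [-0.0003 -0.257   0.0007] shift [-0.4205 -0.0738  0.126 ]
[ 1.02  0.36 -0.32  1.89  0.14  0.91  0.3 ]
```

Call:
{"method": "servo_tool", "body": {
  "rows": [
    [[0,-0.257,0,-0.42,-0.074,0.126,0.2],[0,-0.257,0,-0.42,-0.074,0.126,0.2],[0,-0.257,0,-0.42,-0.074,0.126,0.2],[0,-0.257,0,-0.42,-0.074,0.126,0.2],[0,-0.257,0,-0.42,-0.074,0.126,0.2],[0,-0.257,0,-0.42,-0.074,0.126,0.2],[0,-0.257,0,-0.42,-0.074,0.126,0.2],[0,-0.257,0,-0.42,-0.074,0.126,0.2]]
  ]
}}

```text
time: 2.48
ee_pos: [0.5516, -0.1679, 0.3541]
eef_rot: [0.482, -0.517, 0.518, -0.482]
wrist_force: [0.2, -0.9, -0.0]
finger_gap: 0.602
```

```bash
python3 go.py .6158 -.0782 .372 -.072
```

```text
t 2.48 pos [ 0.5516 -0.1679  0.3541] gap 0.602 F [ 0.23 -0.94 -0.01] T [ 0.01 -0.02  0.01]
turn [-0.0008 -0.0003  0.0012] shift [-0.0941 -0.018   0.0576]
[ 0.55  0.34 -0.48  1.79  0.18  1.05 -0.07]
```

Call:
{"method": "servo_tool", "body": {
  "rows": [
    [[0,0,0,-0.094,-0.018,0.058,0.2],[0,0,0,-0.094,-0.018,0.058,0.2],[0,0,0,-0.094,-0.018,0.058,0.2],[0,0,0,-0.094,-0.018,0.058,0.2],[0,0,0,-0.094,-0.018,0.058,0.2]]
  ]
}}

```text
time: 2.9
ee_pos: [0.6169, -0.0762, 0.372]
eef_rot: [0.482, -0.516, 0.517, -0.483]
wrist_force: [-1.2, -0.7, -0.3]
finger_gap: 0.601
```

```bash
python3 - <<'E'
from h import *
c=bot.camera_info("wrist"); im=bot.snapshot("wrist"); 
s=bot.sense(); print(s["time"],s["ee_pos"],s["wrist_force"])
for t in ["handle","panel"]: print(t,bot.tip_of(t,"wrist")[:2])
p=[.444,-.0667,-.072,.6716]
f=1.4; im=cv2.resize(im,None,fx=f,fy=f)
for yy in(.006,-.006):
    q=proj("wrist",[world(p,hl(p[3],.22+yy,-.075)),world(p,hl(p[3],.22+yy,.075))])*f
    print(q/f); cv2.line(im,tuple(int(v) for v in q[0]),tuple(int(v) for v in q[1]),(0,255,0),1)
cv2.imwrite("pics/w1.png",im)
E
python3 go.py .6158 -.0782 .372 -.072
```

```text
2.95 [ 0.61615033 -0.07812141  0.3717708 ] [-0.99916833 -0.46252002 -0.30181374]
handle [{'pixel': [278.0, 211.5], 'score': 0.56}]
panel [{'pixel': [176.2, 189.7], 'score': 0.78}]
[[282.09603259 289.36442072]
 [282.67107201 114.0159864 ]]
[[271.71797164 285.16386158]
 [270.42363871 114.00573874]]
t 3.05 pos [ 0.6155 -0.0798  0.3717] gap 0.596 F [ 0.54  0.27 -0.16] T [-0.02 -0.03  0.01]
turn [ 0.     -0.0021  0.0021] shift [-0.0016 -0.0003  0.0001]
[ 0.38  0.39 -0.49  1.67  0.2   1.13 -0.24]
```

View pics/w1.png

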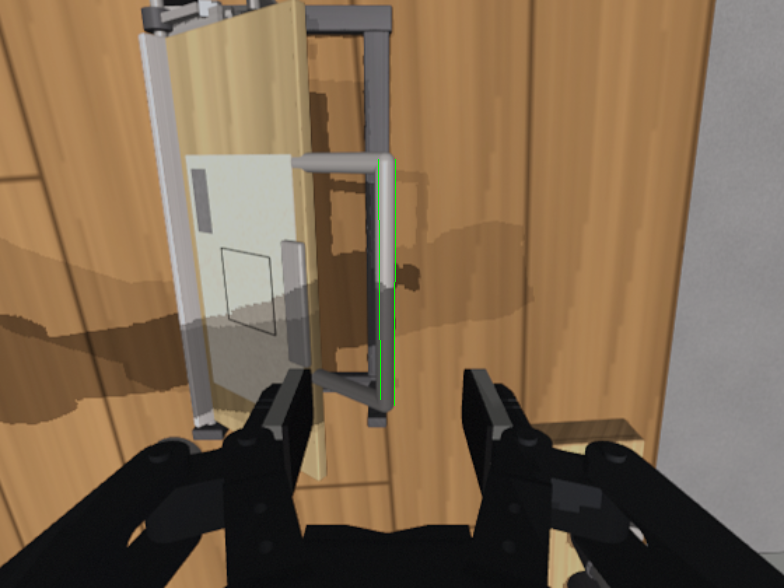

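Call:
{"method": "servo_tool", "body": {
  "rows": [
    [[0,0,0.002,-0.0016,0.04,0,0.0],[0,0,0.002,-0.0016,0.08,0,-0.2],[0,0,0.002,-0.0016,0.11,0,-0.2],[0,0,0.002,-0.0016,0.13,0,-0.2],[0,0,0.002,-0.0016,0.138,0,-0.2],[0,0,0.002,-0.0016,0.138,0,-0.2]]
  ]
}}

```text
time: 3.55
ee_pos: [0.6143, -0.0799, 0.232]
eef_rot: [-0.482, 0.519, -0.518, 0.48]
wrist_force: [0.1, 0.2, -0.0]
finger_gap: 0.401
```

```bash
python3 go.py .6158 -.0782 .2335 -.072;  python3 - <<'E'
from h import *
im=bot.snapshot("wrist"); cv2.imwrite("pics/w2.png",im)
im=bot.snapshot("side"); cv2.imwrite("pics/s2.png",cv2.resize(im[60:260,180:440],None,fx=3,fy=3,interpolation=cv2.INTER_CUBIC))
E
```

```text
t 3.55 pos [ 0.6143 -0.0799  0.232 ] gap 0.401 F [ 0.08  0.16 -0.01] T [ 0.02 -0.02  0.03]
turn [ 0.0035 -0.0038  0.0004] shift [-0.0018 -0.0015  0.0013]
[ 0.34  0.52 -0.45  1.84  0.29  0.85 -0.33]
```

View pics/w2.png

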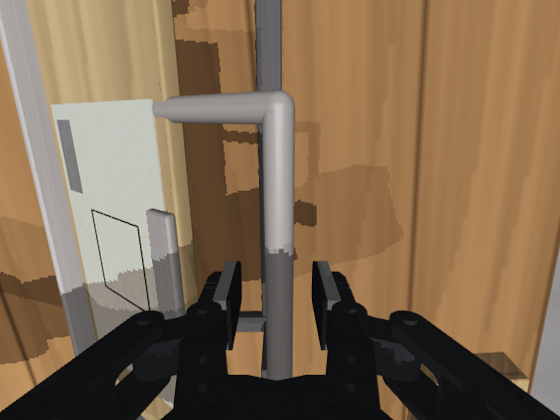

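View pics/s2.png

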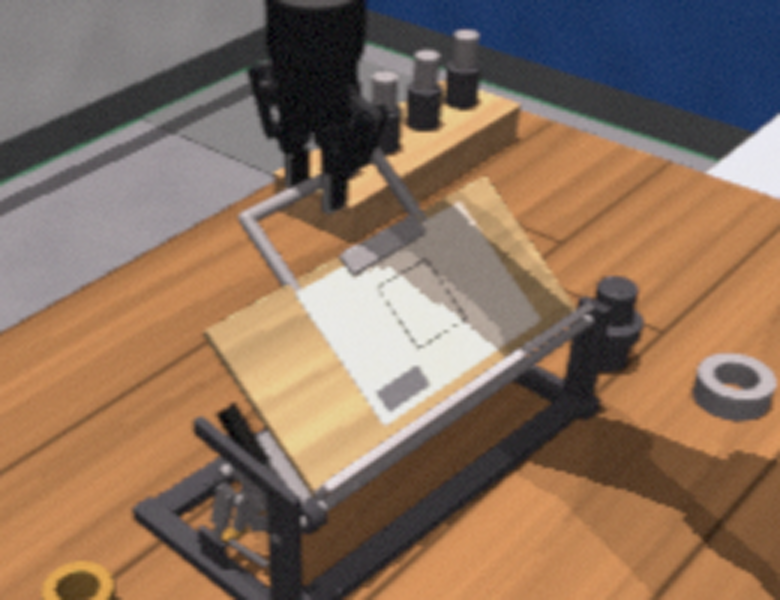

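Call:
{"method": "servo_tool", "body": {
  "rows": [
    [[0,-0.003,0,-0.0018,-0.001,0.0013,-0.4],[0,-0.003,0,-0.0018,-0.001,0.0013,-0.6],[0,-0.003,0,-0.0018,-0.001,0.0013,-0.8],[0,-0.003,0,-0.0018,-0.001,0.0013,-1],[0,-0.003,0,-0.0018,-0.001,0.0013,-1],[0,-0.003,0,-0.0018,-0.001,0.0013,-1]]
  ],
  "force": 25
}}

```text
time: 4.15
ee_pos: [0.6172, -0.0774, 0.2361]
eef_rot: [0.482, -0.517, 0.518, -0.482]
wrist_force: [-2.9, 0.7, 1.5]
finger_gap: 0.128
```

```bash
python3 go.py .6158 -.0782 .2335 -.072
```

```text
t 4.15 pos [ 0.6172 -0.0774  0.2361] gap 0.128 F [-2.91  0.7   1.5 ] T [0.15 0.66 0.04]
turn [-0.0011 -0.      0.0003] shift [ 0.0009  0.0026 -0.0014]
[ 0.34  0.52 -0.45  1.83  0.29  0.86 -0.33]
```

```bash
cat > arc.py <<'E'
from h import *
import sys,json
# arc.py th1 n  [settle]: rows from current to th1 in n rows
ref=json.load(open("ref.json")); th0=ref["th0"]; P0=np.array(ref["P0"]); yaw=-.072; r=ref.get("r",.22); off=np.array(ref.get("off",[0,0]))
s=bot.sense(); M=R.from_quat(s["eef_rot"]).as_matrix(); p=s["ee_pos"]
ex=np.array([np.cos(yaw),np.sin(yaw),0]); ez=np.array([0,0,1.])
d=p-P0; lx=r*np.cos(th0)+d@ex; lz=r*np.sin(th0)+d[2]; ly=d@np.array([-ex[1],ex[0],0])
th=np.arctan2(lz,lx); rad=np.hypot(lx,lz)
F=s["wrist_force"]; t=-np.sin(th)*ex+np.cos(th)*ez; er=np.cos(th)*ex+np.sin(th)*ez
print("t %.2f th %.4f rad %.4f ly %.4f gap %.3f | Ftan %.2f Frad %.2f"%(s["time"],th,rad,ly,s["finger_gap"],F@t,F@er),"F",F.round(2),"T",s["ft_torque"].round(2),"pos",p.round(4))
if len(sys.argv)>1:
    T1=float(sys.argv[1]); n=int(sys.argv[2])
    y=np.array([0,0,-1.]); D=np.column_stack([np.cross(y,ex),y,ex])
    rv=R.from_matrix(M.T@D).as_rotvec().round(3)
    for k in range(1,n+1):
        a=th+(T1-th)*k/n
        X=P0+r*(np.cos(a)-np.cos(th0))*ex+r*(np.sin(a)-np.sin(th0))*ez
        print(list(map(float,rv)),(M.T@(X-p)).round(4).tolist())
E
echo '{"th0":0.662,"P0":[0.6172,-0.0774,0.2361]}' > ref.json
python3 arc.py .90 8
```

```text
t 4.15 th 0.6619 rad 0.2200 ly 0.0000 gap 0.128 | Ftan 3.00 Frad -1.41 F [-2.91  0.7   1.5 ] T [0.15 0.66 0.04] pos [ 0.6172 -0.0774  0.2361]
[-0.001, -0.0, 0.0] [0.0, -0.0051, -0.0041]
[-0.001, -0.0, 0.0] [0.0, -0.0101, -0.0084]
[-0.001, -0.0, 0.0] [0.0, -0.0149, -0.0128]
[-0.001, -0.0, 0.0] [0.0, -0.0197, -0.0173]
[-0.001, -0.0, 0.0] [0.0, -0.0242, -0.022]
[-0.001, -0.0, 0.0] [0.0, -0.0287, -0.0268]
[-0.001, -0.0, 0.0] [0.0, -0.033, -0.0317]
[-0.001, -0.0, 0.0] [0.0, -0.0371, -0.0368]
```

Call:
{"method": "servo_tool", "body": {
  "rows": [
    [[0,0,0,0,-0.0051,-0.0041,-1],[0,0,0,0,-0.0101,-0.0084,-1],[0,0,0,0,-0.0149,-0.0128,-1],[0,0,0,0,-0.0197,-0.0173,-1],[0,0,0,0,-0.0242,-0.022,-1],[0,0,0,0,-0.0287,-0.0268,-1],[0,0,0,0,-0.033,-0.0317,-1],[0,0,0,0,-0.0371,-0.0368,-1]]
  ]
}}

```text
time: 4.82
ee_pos: [0.5814, -0.0749, 0.2745]
eef_rot: [0.481, -0.516, 0.519, -0.483]
wrist_force: [5.0, -1.7, 0.8]
finger_gap: 0.125
```

```bash
python3 arc.py 1.04 6
```

```text
t 4.82 th 0.9007 rad 0.2216 ly -0.0001 gap 0.125 | Ftan -3.52 Frad 3.82 F [ 5.02 -1.7   0.81] T [-0.34 -1.37  0.11] pos [ 0.5814 -0.0749  0.2745]
[-0.005, -0.0, 0.0] [-0.0001, -0.0019, -0.005]
[-0.005, -0.0, 0.0] [-0.0001, -0.005, -0.0091]
[-0.005, -0.0, 0.0] [-0.0001, -0.0079, -0.0133]
[-0.005, -0.0, 0.0] [-0.0001, -0.0108, -0.0175]
[-0.005, -0.0, 0.0] [-0.0001, -0.0135, -0.0218]
[-0.005, -0.0, 0.0] [-0.0001, -0.0162, -0.0262]
```

Call:
{"method": "servo_tool", "body": {
  "rows": [
    [[-0.005,0,0,0,-0.0019,-0.005,-1],[-0.005,0,0,0,-0.005,-0.0091,-1],[-0.005,0,0,0,-0.0079,-0.0133,-1],[-0.005,0,0,0,-0.0108,-0.0175,-1],[-0.005,0,0,0,-0.0135,-0.0218,-1],[-0.005,0,0,0,-0.0162,-0.0262,-1],[-0.005,0,0,0,-0.0162,-0.0262,-1]]
  ]
}}

```text
time: 5.4
ee_pos: [0.5565, -0.0731, 0.293]
eef_rot: [0.481, -0.516, 0.519, -0.483]
wrist_force: [4.7, -1.1, 5.3]
finger_gap: 0.126
```

```bash
python3 arc.py 1.06 3
```

```text
t 5.40 th 1.0405 rad 0.2227 ly -0.0001 gap 0.126 | Ftan -1.39 Frad 6.97 F [ 4.66 -1.07  5.31] T [-0.34 -1.34  0.01] pos [ 0.5565 -0.0731  0.293 ]
[-0.005, -0.0, 0.001] [-0.0001, 0.0016, -0.0026]
[-0.005, -0.0, 0.001] [-0.0001, 0.0009, -0.0039]
[-0.005, -0.0, 0.001] [-0.0001, 0.0002, -0.0051]
```

```bash
echo '{"th0":0.635,"P0":[0.6172,-0.0774,0.2361]}' > ref.json
python3 arc.py 1.06 6
```

```text
t 5.40 th 1.0156 rad 0.2205 ly -0.0001 gap 0.126 | Ftan -1.22 Frad 7.01 F [ 4.66 -1.07  5.31] T [-0.34 -1.34  0.01] pos [ 0.5565 -0.0731  0.293 ]
[-0.005, -0.0, 0.001] [-0.0001, -0.0004, -0.0017]
[-0.005, -0.0, 0.001] [-0.0001, -0.0013, -0.0031]
[-0.005, -0.0, 0.001] [-0.0001, -0.0021, -0.0044]
[-0.005, -0.0, 0.001] [-0.0001, -0.0029, -0.0058]
[-0.005, -0.0, 0.001] [-0.0001, -0.0037, -0.0073]
[-0.005, -0.0, 0.001] [-0.0001, -0.0045, -0.0087]
```

Call:
{"method": "servo_tool", "body": {
  "rows": [
    [[-0.005,0,0,0,-0.0014,-0.0015,-1],[-0.005,0,0,0,-0.0023,-0.0029,-1],[-0.005,0,0,0,-0.0032,-0.0043,-1],[-0.005,0,0,0,-0.004,-0.0057,-1],[-0.005,0,0,0,-0.0048,-0.0071,-1],[-0.005,0,0,0,-0.0056,-0.0085,-1]]
  ]
}}

```text
time: 5.9
ee_pos: [0.5478, -0.0726, 0.2985]
eef_rot: [0.482, -0.518, 0.518, -0.481]
wrist_force: [2.2, -0.4, -1.2]
finger_gap: 0.123
```

```bash
python3 arc.py 1.08 4
python3 - <<'E'
from h import *
im=bot.snapshot("side"); cv2.imwrite("pics/s3.png",cv2.resize(im[60:260,180:440],None,fx=3,fy=3,interpolation=cv2.INTER_CUBIC))
E
```

```text
t 5.90 th 1.0623 rad 0.2208 ly -0.0002 gap 0.123 | Ftan -2.51 Frad 0.00 F [ 2.17 -0.39 -1.22] T [-0.15 -0.55 -0.02] pos [ 0.5478 -0.0726  0.2985]
[0.0, -0.001, 0.001] [-0.0002, 0.0003, -0.0013]
[0.0, -0.001, 0.001] [-0.0002, -0.0002, -0.0021]
[0.0, -0.001, 0.001] [-0.0002, -0.0007, -0.003]
[0.0, -0.001, 0.001] [-0.0002, -0.0011, -0.0038]
```

View pics/s3.png

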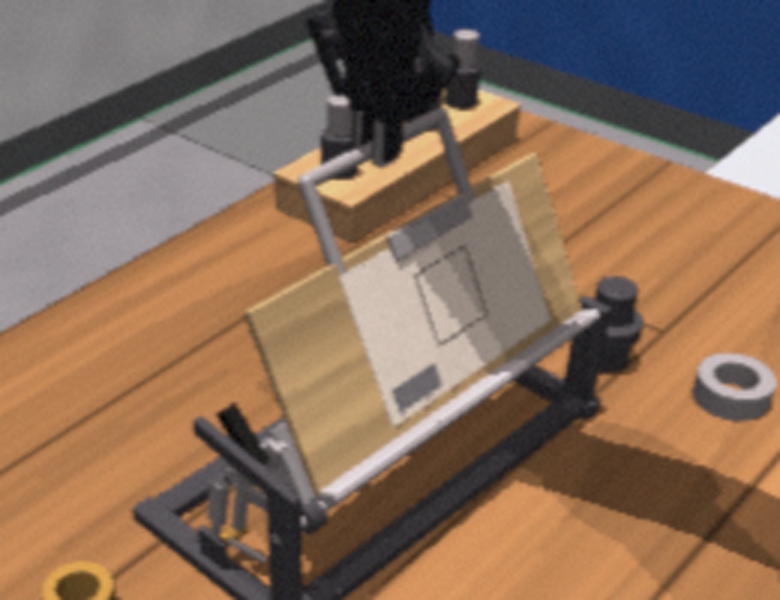

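Call:
{"method": "servo_tool", "body": {
  "rows": [
    [[0,0,0,0,-0.0005,-0.0009,-1],[0,0,0,0,-0.001,-0.0018,-1],[0,0,0,0,-0.0015,-0.0027,-1],[0,0,0,0,-0.002,-0.0036,-1],[0,0,0,0,-0.002,-0.0036,-1]]
  ]
}}

```text
time: 6.37
ee_pos: [0.5438, -0.0723, 0.3007]
eef_rot: [0.482, -0.518, 0.518, -0.481]
wrist_force: [1.8, -0.4, -2.3]
finger_gap: 0.123
```

```bash
sed -i 's/}/,"r":0.221}/' ref.json; python3 arc.py 1.1 4
```

```text
t 6.37 th 1.0810 rad 0.2218 ly -0.0002 gap 0.123 | Ftan -2.74 Frad -1.19 F [ 1.84 -0.41 -2.34] T [-0.16 -0.46  0.01] pos [ 0.5438 -0.0723  0.3007]
[0.0, -0.001, 0.001] [-0.0002, 0.0002, -0.0013]
[0.0, -0.001, 0.001] [-0.0002, -0.0003, -0.0022]
[0.0, -0.001, 0.001] [-0.0002, -0.0008, -0.0031]
[0.0, -0.001, 0.001] [-0.0002, -0.0013, -0.0041]
```

Call:
{"method": "servo_tool", "body": {
  "rows": [
    [[0,0,0,0,-0.0004,-0.0009,-1],[0,0,0,0,-0.0008,-0.0018,-1],[0,0,0,0,-0.0013,-0.0027,-1],[0,0,0,0,-0.0017,-0.0036,-1],[0,0,0,0,-0.0017,-0.0036,-1]]
  ]
}}

```text
time: 6.78
ee_pos: [0.5402, -0.072, 0.3027]
eef_rot: [0.482, -0.517, 0.518, -0.481]
wrist_force: [2.1, -0.5, -1.1]
finger_gap: 0.126
```

```bash
python3 arc.py
```

```text
t 6.78 th 1.0995 rad 0.2219 ly -0.0002 gap 0.126 | Ftan -2.36 Frad 0.01 F [ 2.08 -0.47 -1.06] T [-0.2  -0.63 -0.  ] pos [ 0.5402 -0.072   0.3027]
```

Call:
{"method": "servo_tool", "body": {
  "rows": [
    [[0,0,0,0,-0.0004,-0.0009,-1],[0,0,0,0,-0.0008,-0.0018,-1],[0,0,0,0,-0.0012,-0.0027,-1],[0,0,0,0,-0.0016,-0.0036,-1],[0,0,0,0,-0.0016,-0.0036,-1]]
  ]
}}

```text
time: 7.2
ee_pos: [0.5366, -0.0718, 0.3045]
eef_rot: [0.482, -0.517, 0.518, -0.481]
wrist_force: [2.6, -1.6, 1.0]
finger_gap: 0.128
```

```bash
python3 arc.py 1.14 4
```

```text
t 7.20 th 1.1177 rad 0.2219 ly -0.0002 gap 0.128 | Ftan -2.01 Frad 2.12 F [ 2.62 -1.61  1.03] T [-0.27 -0.65 -0.01] pos [ 0.5366 -0.0718  0.3045]
[-0.001, -0.001, 0.001] [-0.0002, 0.0003, -0.0015]
[-0.001, -0.001, 0.001] [-0.0002, -0.0003, -0.0026]
[-0.001, -0.001, 0.001] [-0.0002, -0.0008, -0.0037]
[-0.001, -0.001, 0.001] [-0.0002, -0.0013, -0.0048]
```

Call:
{"method": "servo_tool", "body": {
  "rows": [
    [[0,0,0,0,-0.0006,-0.0009,-1],[0,0,0,0,-0.001,-0.0018,-1],[0,0,0,0,-0.0014,-0.0027,-1],[0,0,0,0,-0.0018,-0.0037,-1],[0,0,0,0,-0.0018,-0.0037,-1]]
  ]
}}

```text
time: 7.62
ee_pos: [0.5327, -0.0715, 0.3064]
eef_rot: [0.482, -0.517, 0.518, -0.481]
wrist_force: [1.7, -1.0, 0.4]
finger_gap: 0.126
```

```bash
python3 arc.py
```

```text
t 7.62 th 1.1373 rad 0.2220 ly -0.0002 gap 0.126 | Ftan -1.41 Frad 1.10 F [ 1.68 -0.96  0.41] T [-0.24 -0.6   0.07] pos [ 0.5327 -0.0715  0.3064]
```

Call:
{"method": "servo_tool", "body": {
  "rows": [
    [[0,0,0,0,-0.0004,-0.0009,-1],[0,0,0,0,-0.0008,-0.0018,-1],[0,0,0,0,-0.0012,-0.0027,-1],[0,0,0,0,-0.0016,-0.0037,-1],[0,0,0,0,-0.0016,-0.0037,-1]]
  ]
}}

```text
time: 8.03
ee_pos: [0.5289, -0.0713, 0.3082]
eef_rot: [0.482, -0.517, 0.518, -0.481]
wrist_force: [2.3, -1.1, 1.3]
finger_gap: 0.129
```

```bash
python3 arc.py 1.18 4
```

```text
t 8.03 th 1.1563 rad 0.2220 ly -0.0002 gap 0.129 | Ftan -1.64 Frad 2.12 F [ 2.28 -1.1   1.28] T [-0.26 -0.59  0.02] pos [ 0.5289 -0.0713  0.3082]
[-0.001, -0.001, 0.001] [-0.0002, 0.0004, -0.0016]
[-0.001, -0.001, 0.001] [-0.0002, -0.0001, -0.0028]
[-0.001, -0.001, 0.001] [-0.0002, -0.0006, -0.004]
[-0.001, -0.001, 0.001] [-0.0002, -0.0011, -0.0052]
```

Call:
{"method": "servo_tool", "body": {
  "rows": [
    [[0,0,0,0,-0.0006,-0.0009,-1],[0,0,0,0,-0.001,-0.0018,-1],[0,0,0,0,-0.0014,-0.0027,-1],[0,0,0,0,-0.0017,-0.0037,-1],[0,0,0,0,-0.0017,-0.0037,-1]]
  ]
}}

```text
time: 8.45
ee_pos: [0.5251, -0.071, 0.31]
eef_rot: [0.482, -0.517, 0.518, -0.481]
wrist_force: [2.6, -1.6, -0.6]
finger_gap: 0.127
```

```bash
python3 arc.py
```

```text
t 8.45 th 1.1751 rad 0.2221 ly -0.0002 gap 0.127 | Ftan -2.78 Frad 0.46 F [ 2.63 -1.63 -0.65] T [-0.25 -0.74  0.03] pos [ 0.5251 -0.071   0.31  ]
```

Call:
{"method": "servo_tool", "body": {
  "rows": [
    [[0,0,0,0,-0.0004,-0.0009,-1],[0,0,0,0,-0.0008,-0.0018,-1],[0,0,0,0,-0.0011,-0.0027,-1],[0,0,0,0,-0.0014,-0.0037,-1],[0,0,0,0,-0.0014,-0.0037,-1]]
  ]
}}

```text
time: 8.87
ee_pos: [0.5217, -0.0707, 0.3115]
eef_rot: [0.481, -0.517, 0.519, -0.482]
wrist_force: [4.9, -2.4, -3.4]
finger_gap: 0.126
```

```bash
python3 arc.py
```

```text
t 8.87 th 1.1921 rad 0.2222 ly -0.0002 gap 0.126 | Ftan -5.92 Frad -1.31 F [ 4.86 -2.4  -3.4 ] T [-0.3  -1.21  0.05] pos [ 0.5217 -0.0707  0.3115]
```

Call:
{"method": "servo_tool", "body": {
  "rows": [
    [[0,0,0,0,-0.0003,-0.0008,-1],[0,0,0,0,-0.0006,-0.0015,-1],[0,0,0,0,-0.0006,-0.0015,-1],[0,0,0,0,-0.0006,-0.0015,-1],[0,0,0,0,-0.0006,-0.0015,-1]]
  ]
}}

```text
time: 9.28
ee_pos: [0.5205, -0.0707, 0.3119]
eef_rot: [0.481, -0.517, 0.519, -0.482]
wrist_force: [5.2, -1.2, -4.6]
finger_gap: 0.126
```

```bash
python3 arc.py
python3 - <<'E'
from h import *
for n in ("side","scene"):
    im=bot.snapshot(n); 
    im=im[150:270,200:350] if n=="side" else im[150:270,220:370]
    cv2.imwrite(f"pics/{n}4.png",cv2.resize(im,None,fx=5,fy=5,interpolation=cv2.INTER_CUBIC))
E
python3 arc.py
```

```text
t 9.28 th 1.1979 rad 0.2222 ly -0.0002 gap 0.126 | Ftan -6.58 Frad -2.40 F [ 5.18 -1.2  -4.63] T [-0.29 -1.36  0.07] pos [ 0.5205 -0.0707  0.3119]
t 9.38 th 1.1979 rad 0.2222 ly -0.0002 gap 0.129 | Ftan -7.69 Frad -2.25 F [ 6.27 -1.31 -4.9 ] T [-0.28 -1.34  0.05] pos [ 0.5205 -0.0706  0.3119]
```

View pics/side4.png

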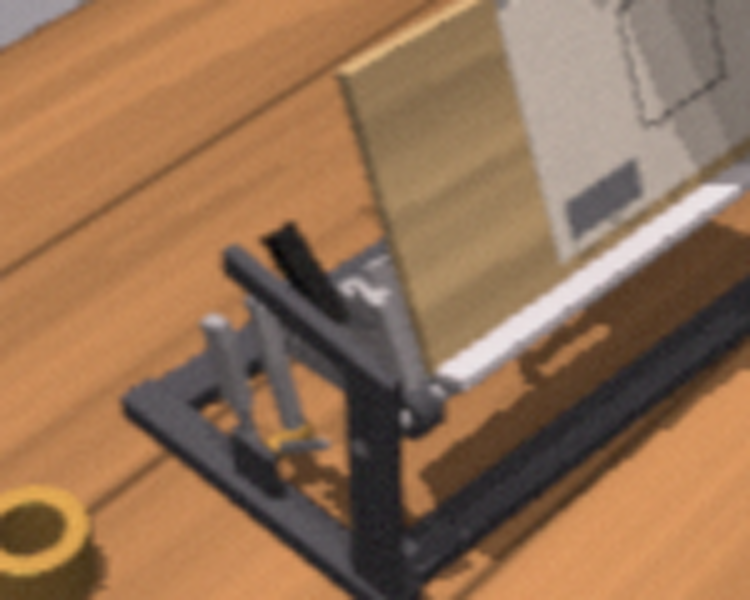

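View pics/scene4.png

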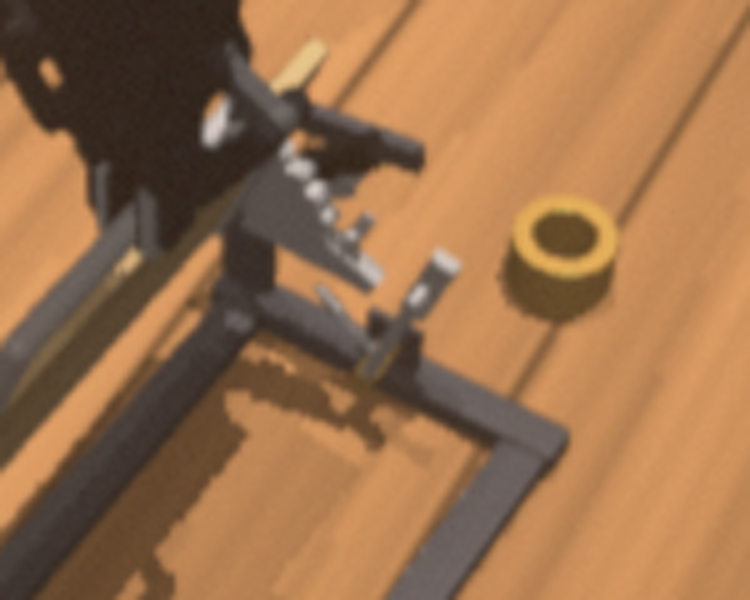

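Call:
{"method": "servo_tool", "body": {
  "rows": [
    [[0,0,0,0,-0.0002,-0.0006,-1],[0,0,0,0,-0.0002,-0.0006,-1],[0,0,0,0,-0.0002,-0.0006,-1],[0,0,0,0,-0.0002,-0.0006,-1],[0,0,0,0,-0.0002,-0.0006,-1]]
  ]
}}

```text
time: 9.8
ee_pos: [0.5203, -0.0706, 0.312]
eef_rot: [0.481, -0.517, 0.519, -0.482]
wrist_force: [5.8, -1.3, -6.0]
finger_gap: 0.127
```

```bash
python3 arc.py 1.06 8
```

```text
t 9.80 th 1.1987 rad 0.2222 ly -0.0002 gap 0.127 | Ftan -7.67 Frad -3.49 F [ 5.79 -1.35 -6.04] T [-0.32 -1.48  0.05] pos [ 0.5203 -0.0706  0.312 ]
[-0.003, -0.001, 0.001] [-0.0002, 0.0025, 0.0031]
[-0.003, -0.001, 0.001] [-0.0002, 0.004, 0.0066]
[-0.003, -0.001, 0.001] [-0.0002, 0.0056, 0.0101]
[-0.003, -0.001, 0.001] [-0.0002, 0.0072, 0.0136]
[-0.003, -0.001, 0.001] [-0.0002, 0.0089, 0.0171]
[-0.003, -0.001, 0.001] [-0.0002, 0.0106, 0.0205]
[-0.003, -0.001, 0.001] [-0.0002, 0.0124, 0.0239]
[-0.003, -0.001, 0.001] [-0.0002, 0.0143, 0.0272]
```

Run:
```python
import numpy as np
from scipy.optimize import least_squares
Q=np.array([(.6172,.2361),(.5814,.2745),(.5565,.293),(.5478,.2985),(.5438,.3007),(.5402,.3027),(.5366,.3045),(.5289,.3082),(.5251,.31),(.5205,.3119)])
q=np.column_stack([(Q[:,0]-.6172)/np.cos(.072),Q[:,1]])
f=lambda c:np.hypot(q[:,0]-c[0],q[:,1]-c[1])-.22
r=least_squares(f,[-.175,.1]);print(r.x,r.fun*1e3)
w=np.array([.3]+[1]*9)
r=least_squares(lambda c:f(c)*w,[-.175,.1]);print(r.x,f(r.x)*1e3)
print(np.arctan2(q[:,1]-r.x[1],q[:,0]-r.x[0]))
```

```text
[-0.17880303  0.1075455 ] [ 0.21985612 -0.23402134 -0.21719731 -0.01537905 -0.04931307  0.01921119
 -0.01401195  0.02628064  0.14498288  0.13742858]
[-0.17961504  0.10796526] [ 0.6356165  -0.02307531 -0.13374906  0.02531315 -0.02761585  0.02376628
 -0.02621383 -0.02147325  0.07976538  0.05156703]
[0.61965307 0.85879453 1.00019931 1.04708152 1.06787239 1.08662787
 1.10495995 1.14387965 1.16302498 1.18569103]
```

```bash
echo '{"th0":0.62,"P0":[0.6166,-0.0774,0.2358],"r":0.22}' > ref.json; python3 arc.py 1.03 8
```

```text
t 9.80 th 1.1865 rad 0.2201 ly -0.0002 gap 0.127 | Ftan -7.71 Frad -3.40 F [ 5.79 -1.35 -6.04] T [-0.32 -1.48  0.05] pos [ 0.5203 -0.0706  0.312 ]
[-0.003, -0.001, 0.001] [-0.0002, 0.0017, 0.0039]
[-0.003, -0.001, 0.001] [-0.0002, 0.0035, 0.0079]
[-0.003, -0.001, 0.001] [-0.0002, 0.0053, 0.0118]
[-0.003, -0.001, 0.001] [-0.0002, 0.0072, 0.0156]
[-0.003, -0.001, 0.001] [-0.0002, 0.0092, 0.0195]
[-0.003, -0.001, 0.001] [-0.0002, 0.0112, 0.0233]
[-0.003, -0.001, 0.001] [-0.0002, 0.0133, 0.027]
[-0.003, -0.001, 0.001] [-0.0002, 0.0155, 0.0307]
```

Call:
{"method": "servo_tool", "body": {
  "rows": [
    [[0,0,0,0,0.0017,0.0039,-1],[0,0,0,0,0.0035,0.0079,-1],[0,0,0,0,0.0053,0.0118,-1],[0,0,0,0,0.0072,0.0156,-1],[0,0,0,0,0.0092,0.0195,-1],[0,0,0,0,0.0112,0.0233,-1],[0,0,0,0,0.0133,0.027,-1],[0,0,0,0,0.0155,0.0307,-1]]
  ]
}}

```text
time: 10.47
ee_pos: [0.5516, -0.0728, 0.2965]
eef_rot: [0.481, -0.517, 0.519, -0.482]
wrist_force: [2.5, -1.2, 4.6]
finger_gap: 0.124
```

```bash
python3 arc.py .85 8
python3 - <<'E'
from h import *
im=bot.snapshot("side"); cv2.imwrite("pics/s5.png",cv2.resize(im[70:250,220:380],None,fx=4,fy=4,interpolation=cv2.INTER_CUBIC)[:600])
im=bot.snapshot("wrist"); cv2.imwrite("pics/w5.png",im)
E
```

```text
t 10.47 th 1.0276 rad 0.2202 ly -0.0001 gap 0.124 | Ftan 0.15 Frad 5.30 F [ 2.53 -1.22  4.61] T [-0.22 -0.45  0.07] pos [ 0.5516 -0.0728  0.2965]
[-0.004, -0.001, 0.001] [-0.0001, 0.0028, 0.004]
[-0.004, -0.001, 0.001] [-0.0001, 0.0055, 0.0081]
[-0.004, -0.001, 0.001] [-0.0001, 0.0082, 0.0121]
[-0.004, -0.001, 0.001] [-0.0001, 0.0111, 0.0161]
[-0.004, -0.001, 0.001] [-0.0001, 0.014, 0.02]
[-0.004, -0.001, 0.001] [-0.0001, 0.0171, 0.0238]
[-0.004, -0.001, 0.001] [-0.0001, 0.0202, 0.0276]
[-0.004, -0.001, 0.001] [-0.0002, 0.0234, 0.0313]
```

View pics/s5.png

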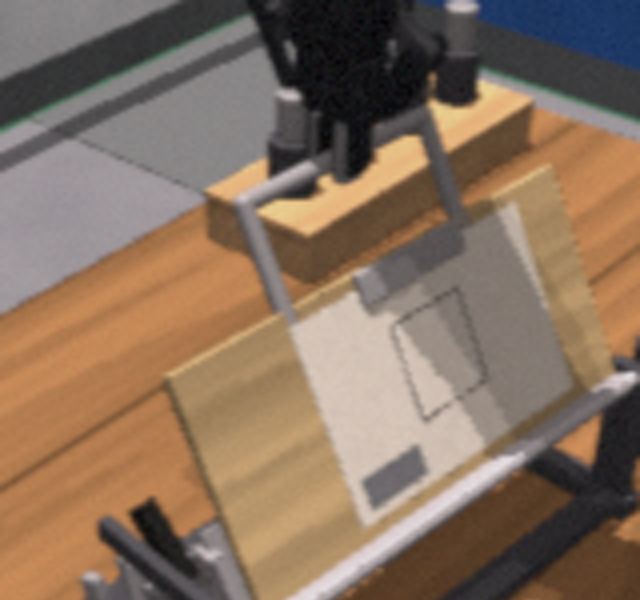

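View pics/w5.png

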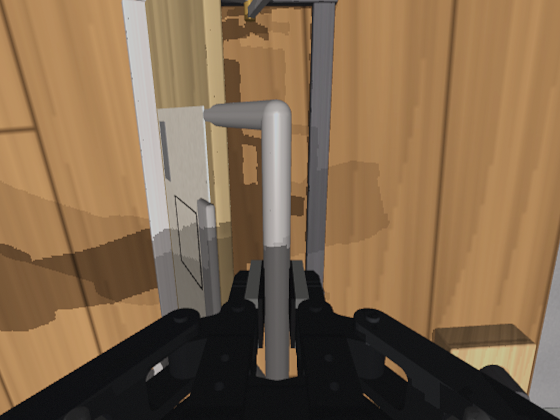

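Call:
{"method": "servo_tool", "body": {
  "rows": [
    [[-0.003,0,0,0,0.0022,0.004,-1],[-0.003,0,0,0,0.0049,0.0081,-1],[-0.003,0,0,0,0.0076,0.0121,-1],[-0.003,0,0,0,0.0105,0.0161,-1],[-0.003,0,0,0,0.0134,0.02,-1],[-0.003,0,0,0,0.0165,0.0238,-1],[-0.003,0,0,0,0.0196,0.0276,-1],[-0.003,0,0,0,0.0228,0.0313,-1]]
  ]
}}

```text
time: 11.23
ee_pos: [0.5835, -0.075, 0.2732]
eef_rot: [0.482, -0.518, 0.518, -0.482]
wrist_force: [1.3, -0.8, 2.3]
finger_gap: 0.128
```

```bash
python3 arc.py .67 8
```

```text
t 11.23 th 0.8476 rad 0.2203 ly -0.0000 gap 0.128 | Ftan 0.46 Frad 2.64 F [ 1.35 -0.85  2.29] T [-0.03 -0.32  0.07] pos [ 0.5835 -0.075   0.2732]
[-0.0, -0.0, 0.0] [-0.0, 0.0035, 0.0034]
[-0.0, -0.0, 0.0] [-0.0, 0.0069, 0.0069]
[-0.0, -0.0, 0.0] [-0.0, 0.0103, 0.0104]
[-0.0, -0.0, 0.0] [-0.0, 0.0138, 0.0138]
[-0.0, -0.0, 0.0] [-0.0001, 0.0174, 0.0171]
[-0.0, -0.0, 0.0] [-0.0001, 0.0211, 0.0204]
[-0.0, -0.0, 0.0] [-0.0001, 0.0248, 0.0235]
[-0.0, -0.0, 0.0] [-0.0001, 0.0286, 0.0266]
```

Call:
{"method": "servo_tool", "body": {
  "rows": [
    [[0,0,0,0,0.0035,0.0034,-1],[0,0,0,0,0.0069,0.0069,-1],[0,0,0,0,0.0103,0.0104,-1]]
  ]
}}

```text
time: 11.48
ee_pos: [0.5946, -0.0758, 0.2627]
eef_rot: [0.481, -0.517, 0.518, -0.482]
wrist_force: [4.5, -1.1, 2.7]
finger_gap: 0.124
```

```bash
python3 arc.py .67 6
```

```text
t 11.48 th 0.7781 rad 0.2204 ly 0.0000 gap 0.124 | Ftan -1.27 Frad 5.12 F [ 4.47 -1.15  2.69] T [-0.11 -0.63  0.03] pos [ 0.5946 -0.0758  0.2627]
[-0.001, -0.0, 0.0] [0.0, 0.0031, 0.0025]
[-0.001, -0.0, 0.0] [0.0, 0.006, 0.0052]
[-0.001, -0.0, 0.0] [0.0, 0.009, 0.0078]
[-0.001, -0.0, 0.0] [0.0, 0.012, 0.0104]
[-0.001, -0.0, 0.0] [0.0, 0.015, 0.013]
[-0.001, -0.0, 0.0] [-0.0, 0.0181, 0.0155]
```

Call:
{"method": "servo_tool", "body": {
  "rows": [
    [[0,0,0,0,0.0031,0.003,-1],[0,0,0,0,0.006,0.0057,-1],[0,0,0,0,0.009,0.0084,-1],[0,0,0,0,0.012,0.011,-1],[0,0,0,0,0.015,0.0135,-1],[0,0,0,0,0.0181,0.016,-1]]
  ]
}}

```text
time: 11.98
ee_pos: [0.6109, -0.077, 0.2444]
eef_rot: [0.481, -0.517, 0.518, -0.482]
wrist_force: [4.1, -0.0, 2.0]
finger_gap: 0.127
```

```bash
python3 arc.py .49 8
```

```text
t 11.98 th 0.6666 rad 0.2206 ly 0.0000 gap 0.127 | Ftan -0.93 Frad 4.48 F [ 4.1  -0.04  2.04] T [-0.08 -0.61 -0.02] pos [ 0.6109 -0.077   0.2444]
[-0.002, -0.0, 0.0] [0.0, 0.0042, 0.0025]
[-0.002, -0.0, 0.0] [0.0, 0.0081, 0.0053]
[-0.002, -0.0, 0.0] [0.0, 0.0121, 0.0081]
[-0.002, -0.0, 0.0] [0.0, 0.0162, 0.0108]
[-0.002, -0.0, 0.0] [0.0, 0.0203, 0.0134]
[-0.002, -0.0, 0.0] [0.0, 0.0244, 0.0159]
[-0.002, -0.0, 0.0] [0.0, 0.0286, 0.0183]
[-0.002, -0.0, 0.0] [0.0, 0.0329, 0.0207]
```

Call:
{"method": "servo_tool", "body": {
  "rows": [
    [[0,0,0,0,0.0042,0.003,-1],[0,0,0,0,0.0081,0.0058,-1],[0,0,0,0,0.0121,0.0086,-1],[0,0,0,0,0.0162,0.0113,-1],[0,0,0,0,0.0203,0.0139,-1]]
  ]
}}

```text
time: 12.4
ee_pos: [0.6256, -0.078, 0.2238]
eef_rot: [0.481, -0.517, 0.518, -0.482]
wrist_force: [4.8, -0.1, 1.9]
finger_gap: 0.128
```

```bash
python3 arc.py .40 8
```

```text
t 12.40 th 0.5521 rad 0.2209 ly 0.0001 gap 0.128 | Ftan -0.86 Frad 5.10 F [ 4.8  -0.13  1.94] T [-0.11 -0.9   0.05] pos [ 0.6256 -0.078   0.2238]
[-0.003, -0.0, -0.0] [0.0001, 0.004, 0.0014]
[-0.003, -0.0, -0.0] [0.0001, 0.0077, 0.0035]
[-0.003, -0.0, -0.0] [0.0001, 0.0113, 0.0055]
[-0.003, -0.0, -0.0] [0.0001, 0.015, 0.0074]
[-0.003, -0.0, -0.0] [0.0001, 0.0188, 0.0093]
[-0.003, -0.0, -0.0] [0.0001, 0.0226, 0.0111]
[-0.003, -0.0, -0.0] [0.0001, 0.0264, 0.0128]
[-0.003, -0.0, -0.0] [0.0001, 0.0302, 0.0145]
```

```bash
echo '{"th0":0.62,"P0":[0.6186,-0.0775,0.2358],"r":0.22}' > ref.json; python3 arc.py .39 8
```

```text
t 12.40 th 0.5569 rad 0.2192 ly 0.0000 gap 0.128 | Ftan -0.89 Frad 5.10 F [ 4.8  -0.13  1.94] T [-0.11 -0.9   0.05] pos [ 0.6256 -0.078   0.2238]
[-0.003, -0.0, -0.0] [0.0, 0.0035, 0.0031]
[-0.003, -0.0, -0.0] [0.0, 0.0075, 0.0054]
[-0.003, -0.0, -0.0] [0.0, 0.0115, 0.0076]
[-0.003, -0.0, -0.0] [0.0, 0.0156, 0.0097]
[-0.003, -0.0, -0.0] [0.0, 0.0197, 0.0117]
[-0.003, -0.0, -0.0] [0.0, 0.0238, 0.0137]
[-0.003, -0.0, -0.0] [0.0, 0.028, 0.0156]
[-0.003, -0.0, -0.0] [0.0, 0.0323, 0.0173]
```

Call:
{"method": "servo_tool", "body": {
  "rows": [
    [[-0.003,0,0,0,0.0035,0.0031,-1],[-0.003,0,0,0,0.0075,0.0054,-1],[-0.003,0,0,0,0.0115,0.0076,-1],[-0.003,0,0,0,0.0156,0.0097,-1],[-0.003,0,0,0,0.0197,0.0117,-1],[-0.003,0,0,0,0.0238,0.0137,-1],[-0.003,0,0,0,0.028,0.0156,-1]]
  ]
}}

```text
time: 12.98
ee_pos: [0.6411, -0.079, 0.1953]
eef_rot: [-0.482, 0.518, -0.517, 0.481]
wrist_force: [1.7, 0.4, 1.1]
finger_gap: 0.124
```

```bash
python3 arc.py .24 8
```

```text
t 12.98 th 0.4089 rad 0.2197 ly 0.0001 gap 0.124 | Ftan 0.37 Frad 2.02 F [1.74 0.41 1.14] T [ 0.09 -0.15  0.04] pos [ 0.6411 -0.079   0.1953]
[0.001, -0.0, -0.0] [0.0001, 0.0042, 0.0021]
[0.001, -0.0, -0.0] [0.0001, 0.0085, 0.0038]
[0.001, -0.0, -0.0] [0.0001, 0.0128, 0.0054]
[0.001, -0.0, -0.0] [0.0001, 0.0172, 0.007]
[0.001, -0.0, -0.0] [0.0001, 0.0216, 0.0084]
[0.001, -0.0, -0.0] [0.0001, 0.0261, 0.0098]
[0.001, -0.0, -0.0] [0.0001, 0.0305, 0.011]
[0.001, -0.0, -0.0] [0.0001, 0.035, 0.0122]
```

Run:
```python
from h import *
im=bot.snapshot("side"); cv2.imwrite("pics/s6.png",cv2.resize(im[100:280,210:370],None,fx=4,fy=4,interpolation=cv2.INTER_CUBIC)[:720])
s=bot.sense();print(s["time"],s["wrist_force"])
ref=[.4455,-.0667,-.072]
for th in (.40,.44,.48): print(th,proj("side",[world(ref,hl(th,.22,y)) for y in(-.075,.075)]).round(1).tolist(),proj("side",[world(ref,hl(th,.158,y)) for y in(-.165,.165)]).round(1).tolist())
```

```text
13.0333 [ 2.92448375  0.47151025 -2.3270824 ]
0.4 [[295.8, 124.2], [254.0, 145.5]] [[333.0, 127.7], [241.9, 178.5]]
0.44 [[296.8, 121.9], [254.8, 143.3]] [[333.9, 126.1], [242.5, 177.0]]
0.48 [[297.9, 119.8], [255.7, 141.1]] [[334.9, 124.6], [243.1, 175.5]]
```

View pics/s6.png

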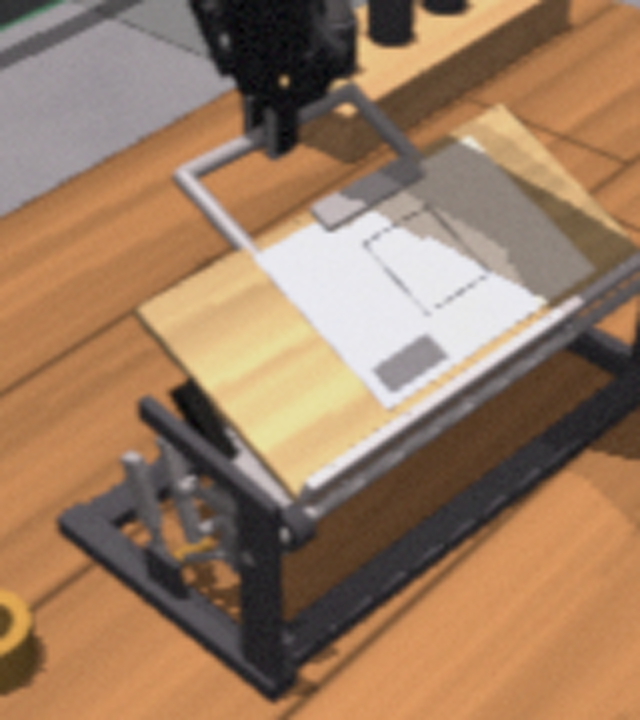

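Call:
{"method": "servo_tool", "body": {
  "rows": [
    [[0,0,0,0,0.0042,0.0021,-1],[0,0,0,0,0.0085,0.0038,-1],[0,0,0,0,0.0128,0.0054,-1],[0,0,0,0,0.0172,0.007,-1],[0,0,0,0,0.0216,0.0084,-1],[0,0,0,0,0.0261,0.0098,-1],[0,0,0,0,0.0305,0.011,-1],[0,0,0,0,0.0305,0.011,-1]]
  ]
}}

```text
time: 13.7
ee_pos: [0.6528, -0.0799, 0.1632]
eef_rot: [-0.482, 0.518, -0.517, 0.482]
wrist_force: [3.6, -0.1, -1.3]
finger_gap: 0.127
```

```bash
python3 arc.py .10 8
```

```text
t 13.70 th 0.2532 rad 0.2204 ly 0.0001 gap 0.127 | Ftan -2.19 Frad 3.13 F [ 3.58 -0.14 -1.34] T [-0.04 -0.64  0.03] pos [ 0.6528 -0.0799  0.1632]
[0.001, -0.0, -0.001] [0.0001, 0.0042, 0.0007]
[0.001, -0.0, -0.001] [0.0001, 0.0083, 0.0016]
[0.001, -0.0, -0.001] [0.0001, 0.0124, 0.0025]
[0.001, -0.0, -0.001] [0.0001, 0.0165, 0.0033]
[0.001, -0.0, -0.001] [0.0001, 0.0207, 0.004]
[0.001, -0.0, -0.001] [0.0001, 0.0249, 0.0046]
[0.001, -0.0, -0.001] [0.0001, 0.029, 0.0051]
[0.001, -0.0, -0.001] [0.0001, 0.0332, 0.0056]
```

Call:
{"method": "servo_tool", "body": {
  "rows": [
    [[0,0,0,0,0.0042,0.0012,-1],[0,0,0,0,0.0083,0.0023,-1],[0,0,0,0,0.0124,0.0033,-1],[0,0,0,0,0.0165,0.0041,-1],[0,0,0,0,0.0207,0.0048,-1],[0,0,0,0,0.0249,0.0054,-1],[0,0,0,0,0.029,0.0059,-1],[0,0,0,0,0.029,0.0059,-1]]
  ]
}}

```text
time: 14.37
ee_pos: [0.6591, -0.0803, 0.1334]
eef_rot: [-0.481, 0.518, -0.517, 0.482]
wrist_force: [4.4, -0.1, -1.8]
finger_gap: 0.128
```

```bash
python3 arc.py 0 8
```

```text
t 14.37 th 0.1151 rad 0.2211 ly 0.0001 gap 0.128 | Ftan -2.32 Frad 4.12 F [ 4.36 -0.09 -1.83] T [ 0.01 -0.76 -0.01] pos [ 0.6591 -0.0803  0.1334]
[0.0, -0.0, -0.001] [0.0001, 0.0033, -0.0008]
[0.0, -0.0, -0.001] [0.0001, 0.0064, -0.0005]
[0.0, -0.0, -0.001] [0.0001, 0.0096, -0.0003]
[0.0, -0.0, -0.001] [0.0001, 0.0127, -0.0]
[0.0, -0.0, -0.001] [0.0001, 0.0159, 0.0001]
[0.0, -0.0, -0.001] [0.0001, 0.0191, 0.0002]
[0.0, -0.0, -0.001] [0.0001, 0.0222, 0.0003]
[0.0, -0.0, -0.001] [0.0002, 0.0254, 0.0003]
```

Call:
{"method": "servo_tool", "body": {
  "rows": [
    [[0,0,0,0,0.0033,0.0008,-1],[0,0,0,0,0.0064,0.0012,-1],[0,0,0,0,0.0096,0.0016,-1],[0,0,0,0,0.0127,0.0018,-1],[0,0,0,0,0.0159,0.002,-1],[0,0,0,0,0.018,0.002,-1],[0,0,0,0,0.018,0.002,-1]]
  ]
}}

```text
time: 14.95
ee_pos: [0.6611, -0.0804, 0.1148]
eef_rot: [-0.482, 0.518, -0.517, 0.482]
wrist_force: [2.4, -0.0, -0.8]
finger_gap: 0.127
```

```bash
python3 arc.py
```

```text
t 14.95 th 0.0309 rad 0.2217 ly 0.0001 gap 0.127 | Ftan -0.90 Frad 2.35 F [ 2.39 -0.01 -0.83] T [ 0.06 -0.25  0.08] pos [ 0.6611 -0.0804  0.1148]
```

Now step down 3 mm at a time, watching Fz.

Call:
{"method": "servo_tool", "body": {
  "rows": [
    [[0,0,0,0,0.0015,0.0002,-1],[0,0,0,0,0.003,0.0003,-1],[0,0,0,0,0.0045,0.0003,-1],[0,0,0,0,0.0045,0.0003,-1]]
  ]
}}

```text
time: 15.28
ee_pos: [0.6614, -0.0805, 0.11]
eef_rot: [-0.482, 0.518, -0.517, 0.482]
wrist_force: [1.8, 0.5, -3.3]
finger_gap: 0.125
```

```bash
python3 arc.py
```

```text
t 15.28 th 0.0093 rad 0.2220 ly 0.0001 gap 0.125 | Ftan -3.32 Frad 1.71 F [ 1.79  0.5  -3.31] T [ 0.05 -0.28  0.07] pos [ 0.6614 -0.0805  0.11  ]
```

Call:
{"method": "servo_tool", "body": {
  "rows": [
    [[0,0,0,0,0.0015,0.0002,-1],[0,0,0,0,0.003,0.0002,-1],[0,0,0,0,0.003,0.0002,-1]]
  ]
}}

```text
time: 15.53
ee_pos: [0.6615, -0.0805, 0.1067]
eef_rot: [-0.482, 0.518, -0.517, 0.482]
wrist_force: [1.8, -0.4, -1.6]
finger_gap: 0.128
```

```bash
python3 arc.py
python3 - <<'E'
from h import *
im=bot.snapshot("side"); cv2.imwrite("pics/s7.png",cv2.resize(im[100:280,210:370],None,fx=4,fy=4,interpolation=cv2.INTER_CUBIC)[:720])
s=bot.sense();print(s["time"],s["wrist_force"])
ref=[.4455,-.0667,-.072]
for th in (0,.03,.06,.09): print(th,proj("side",[world(ref,hl(th,.22,y)) for y in(-.075,.075)]).round(1).tolist(),proj("side",[world(ref,hl(th,.158,y)) for y in(-.165,.165)]).round(1).tolist())
E
```

```text
t 15.53 th -0.0056 rad 0.2221 ly 0.0001 gap 0.128 | Ftan -1.60 Frad 1.79 F [ 1.76 -0.43 -1.61] T [ 0.1  -0.16  0.04] pos [ 0.6615 -0.0805  0.1067]
15.5833 [ 0.76046616  0.51254145 -2.66764472]
0 [[290.9, 148.8], [251.4, 170.7]] [[328.0, 145.0], [240.5, 196.4]]
0.03 [[290.9, 146.9], [251.3, 168.7]] [[328.1, 143.6], [240.4, 194.9]]
0.06 [[291.0, 144.9], [251.2, 166.7]] [[328.3, 142.2], [240.3, 193.5]]
0.09 [[291.2, 143.0], [251.2, 164.7]] [[328.5, 140.8], [240.2, 192.0]]
```

View pics/s7.png

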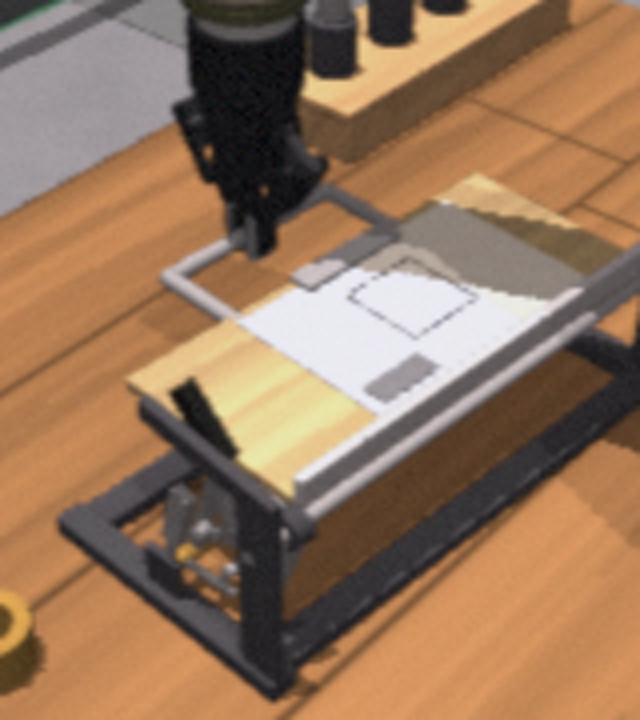

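Call:
{"method": "servo_tool", "body": {
  "rows": [
    [[0,0,0,0,0.0012,0,-1],[0,0,0,0,0.0025,0,-1],[0,0,0,0,0.0025,0,-1]]
  ]
}}

```text
time: 15.83
ee_pos: [0.6616, -0.0805, 0.1041]
eef_rot: [-0.482, 0.518, -0.517, 0.482]
wrist_force: [2.5, 0.2, -2.8]
finger_gap: 0.124
```

```bash
python3 arc.py
```

```text
t 15.83 th -0.0173 rad 0.2222 ly 0.0001 gap 0.124 | Ftan -2.72 Frad 2.50 F [ 2.47  0.19 -2.76] T [ 0.04 -0.3  -0.01] pos [ 0.6616 -0.0805  0.1041]
```

Call:
{"method": "servo_tool", "body": {
  "rows": [
    [[0,0,0,0,0.0012,0,-1],[0,0,0,0,0.0025,0,-1],[0,0,0,0,0.0025,0,-1]]
  ]
}}

```text
time: 16.08
ee_pos: [0.6616, -0.0805, 0.1014]
eef_rot: [-0.482, 0.518, -0.517, 0.482]
wrist_force: [2.5, 0.9, -2.3]
finger_gap: 0.122
```

```bash
python3 arc.py
```

```text
t 16.08 th -0.0297 rad 0.2223 ly 0.0001 gap 0.122 | Ftan -2.26 Frad 2.54 F [ 2.54  0.87 -2.33] T [ 0.09 -0.29  0.04] pos [ 0.6616 -0.0805  0.1014]
```

Call:
{"method": "servo_tool", "body": {
  "rows": [
    [[0,0,0,0,0.0012,0,-1],[0,0,0,0,0.0025,0,-1],[0,0,0,0,0.0025,0,-1]]
  ]
}}

```text
time: 16.33
ee_pos: [0.6617, -0.0805, 0.1004]
eef_rot: [-0.482, 0.518, -0.518, 0.482]
wrist_force: [-3.4, -0.5, 13.3]
finger_gap: 0.13
```

```bash
python3 arc.py
```

```text
t 16.33 th -0.0341 rad 0.2224 ly 0.0001 gap 0.130 | Ftan 13.21 Frad -3.79 F [-3.38 -0.46 13.34] T [ 0.    0.7  -0.01] pos [ 0.6617 -0.0805  0.1004]
```

Call:
{"method": "servo_tool", "body": {
  "rows": [
    [[0,0,0,0,0.0012,0,-1],[0,0,0,0,0.0025,0,-1],[0,0,0,0,0.0025,0,-1]]
  ]
}}

```text
time: 16.58
ee_pos: [0.6617, -0.0805, 0.1003]
eef_rot: [0.482, -0.517, 0.518, -0.482]
wrist_force: [-7.2, 0.4, 20.0]
finger_gap: 0.124
```

```bash
python3 arc.py
```

```text
t 16.58 th -0.0345 rad 0.2224 ly 0.0001 gap 0.124 | Ftan 19.72 Frad -7.85 F [-7.15  0.45 19.98] T [ 0.02  1.32 -0.01] pos [ 0.6617 -0.0805  0.1003]
```

Call:
{"method": "servo_tool", "body": {
  "rows": [
    [[0,0,0,0,-0.002,0,-1],[0,0,0,0,-0.002,0,-1]]
  ]
}}

```text
time: 16.75
ee_pos: [0.6616, -0.0805, 0.103]
eef_rot: [0.482, -0.517, 0.518, -0.482]
wrist_force: [1.6, 0.8, -2.5]
finger_gap: 0.131
```

```bash
python3 arc.py
python3 - <<'E'
from h import *
im=bot.snapshot("side"); cv2.imwrite("pics/s8.png",cv2.resize(im[150:270,210:310],None,fx=5,fy=5,interpolation=cv2.INTER_CUBIC))
im=bot.snapshot("scene"); cv2.imwrite("pics/c8.png",cv2.resize(im[150:270,220:370],None,fx=5,fy=5,interpolation=cv2.INTER_CUBIC))
E
python3 arc.py
```

```text
t 16.75 th -0.0223 rad 0.2223 ly 0.0001 gap 0.131 | Ftan -2.47 Frad 1.56 F [ 1.56  0.78 -2.5 ] T [ 0.08 -0.1  -0.01] pos [ 0.6616 -0.0805  0.103 ]
t 16.85 th -0.0263 rad 0.2223 ly 0.0001 gap 0.127 | Ftan -1.99 Frad 1.46 F [ 1.45  0.51 -2.03] T [ 0.11 -0.15  0.03] pos [ 0.6617 -0.0805  0.1021]
```

View pics/s8.png

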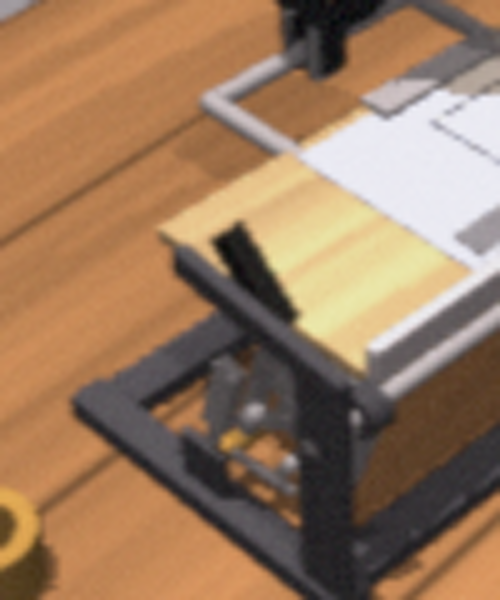

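View pics/c8.png

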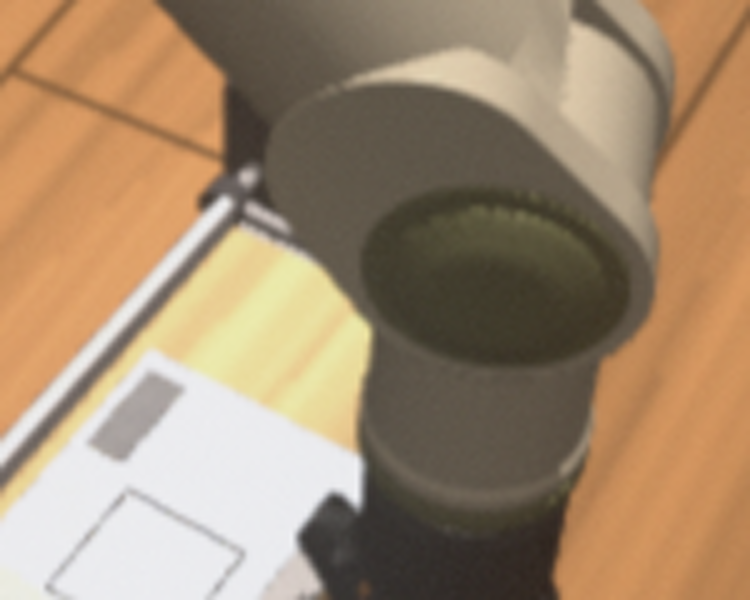

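Call:
{"method": "servo_tool", "body": {
  "rows": [
    [[0,0,0,0,-0.009,-0.0004,-1],[0,0,0,0,-0.018,-0.001,-1],[0,0,0,0,-0.027,-0.002,-1],[0,0,0,0,-0.036,-0.0034,-1],[0,0,0,0,-0.045,-0.005,-1],[0,0,0,0,-0.054,-0.007,-1],[0,0,0,0,-0.063,-0.0094,-1],[0,0,0,0,-0.072,-0.0122,-1]]
  ]
}}

```text
time: 17.52
ee_pos: [0.6493, -0.0796, 0.1753]
eef_rot: [0.481, -0.517, 0.518, -0.482]
wrist_force: [3.0, -0.6, -3.7]
finger_gap: 0.125
```

```bash
python3 arc.py
```

```text
t 17.52 th 0.3104 rad 0.2203 ly 0.0001 gap 0.125 | Ftan -4.47 Frad 1.77 F [ 3.01 -0.6  -3.71] T [-0.07 -0.79  0.07] pos [ 0.6493 -0.0796  0.1753]
```

Call:
{"method": "servo_tool", "body": {
  "rows": [
    [[-0.001,0,0,0,-0.0077,-0.003,-1],[-0.001,0,0,0,-0.0157,-0.0063,-1],[-0.001,0,0,0,-0.0237,-0.0101,-1],[-0.001,0,0,0,-0.0307,-0.0136,-1],[-0.001,0,0,0,-0.0377,-0.0174,-1],[-0.001,0,0,0,-0.0447,-0.0213,-1],[-0.001,0,0,0,-0.0447,-0.0213,-1]]
  ]
}}

```text
time: 18.1
ee_pos: [0.6275, -0.0781, 0.2215]
eef_rot: [0.482, -0.517, 0.518, -0.482]
wrist_force: [3.9, 0.0, -0.3]
finger_gap: 0.132
```

```bash
python3 arc.py
python3 - <<'E'
from h import *
im=bot.snapshot("side"); cv2.imwrite("pics/s9.png",cv2.resize(im[100:280,210:370],None,fx=4,fy=4,interpolation=cv2.INTER_CUBIC)[:720])
ref=[.4455,-.0667,-.072]
for th in (.45,.5,.55,.6): print(th,proj("side",[world(ref,hl(th,.22,y)) for y in(-.075,.075)]).round(1).tolist())
E
python3 arc.py
```

```text
t 18.10 th 0.5434 rad 0.2196 ly 0.0000 gap 0.132 | Ftan -2.29 Frad 3.18 F [ 3.91  0.02 -0.31] T [-0.16 -0.9   0.03] pos [ 0.6275 -0.0781  0.2215]
0.45 [[297.1, 121.4], [255.0, 142.8]]
0.5 [[298.5, 118.7], [256.2, 140.1]]
0.55 [[300.1, 116.2], [257.5, 137.5]]
0.6 [[301.9, 113.7], [259.0, 135.1]]
t 18.15 th 0.5402 rad 0.2196 ly 0.0000 gap 0.129 | Ftan -2.17 Frad 3.30 F [ 3.91 -0.6  -0.16] T [-0.16 -0.95  0.01] pos [ 0.6279 -0.0782  0.2209]
```

View pics/s9.png

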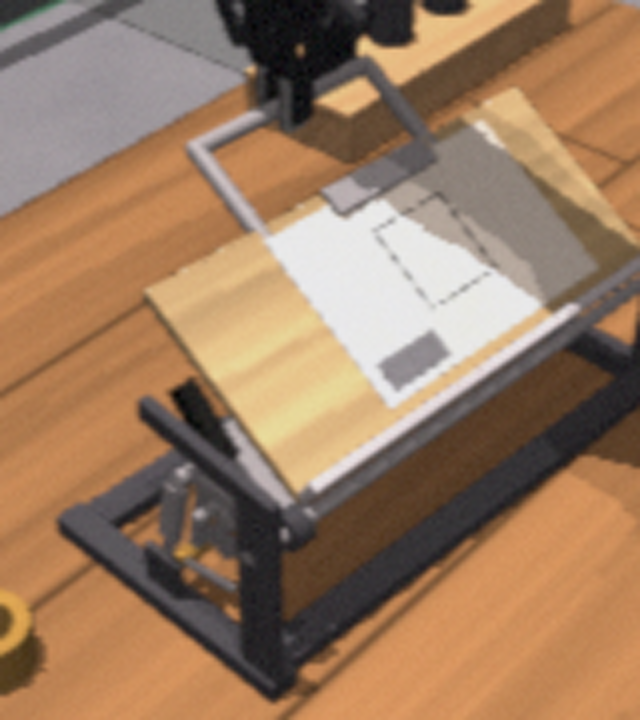

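Call:
{"method": "servo_tool", "body": {
  "rows": [
    [[0,0,0,0,0.003,0.0017,-1],[0,0,0,0,0.006,0.0034,-1],[0,0,0,0,0.009,0.005,-1],[0,0,0,0,0.012,0.0066,-1],[0,0,0,0,0.015,0.0081,-1],[0,0,0,0,0.017,0.0091,-1],[0,0,0,0,0.017,0.0091,-1],[0,0,0,0,0.017,0.0091,-1]]
  ],
  "force": 20
}}

```text
time: 18.82
ee_pos: [0.6376, -0.0788, 0.2033]
eef_rot: [0.481, -0.517, 0.518, -0.482]
wrist_force: [5.9, -1.1, 0.4]
finger_gap: 0.128
```

```bash
python3 arc.py
```

```text
t 18.82 th 0.4484 rad 0.2198 ly 0.0001 gap 0.128 | Ftan -2.22 Frad 5.56 F [ 5.91 -1.13  0.41] T [-0.2  -1.11  0.03] pos [ 0.6376 -0.0788  0.2033]
```

Call:
{"method": "servo_tool", "body": {
  "rows": [
    [[0,0,0,0,0.0007,0.0008,-1],[0,0,0,0,0.0014,0.0014,-1],[0,0,0,0,0.0014,0.0014,-1]]
  ]
}}

```text
time: 19.07
ee_pos: [0.6387, -0.0789, 0.2011]
eef_rot: [0.482, -0.518, 0.518, -0.481]
wrist_force: [3.3, -1.3, -0.6]
finger_gap: 0.133
```

```bash
python3 arc.py
```

```text
t 19.07 th 0.4372 rad 0.2199 ly 0.0000 gap 0.133 | Ftan -1.97 Frad 2.78 F [ 3.27 -1.28 -0.6 ] T [-0.12 -0.5   0.01] pos [ 0.6387 -0.0789  0.2011]
```

Call:
{"method": "servo_tool", "body": {
  "rows": [
    [[0,0,0,0,0.0007,0.0007,-1],[0,0,0,0,0.0014,0.0012,-1],[0,0,0,0,0.0014,0.0012,-1]]
  ]
}}

```text
time: 19.32
ee_pos: [0.6396, -0.0789, 0.1994]
eef_rot: [0.482, -0.518, 0.518, -0.481]
wrist_force: [1.3, -0.3, 0.4]
finger_gap: 0.128
```

```bash
python3 arc.py
```

```text
t 19.32 th 0.4286 rad 0.2200 ly 0.0001 gap 0.128 | Ftan -0.16 Frad 1.37 F [ 1.29 -0.31  0.42] T [-0.13 -0.16 -0.04] pos [ 0.6396 -0.0789  0.1994]
```

Call:
{"method": "servo_tool", "body": {
  "rows": [
    [[0,0,0,0,0.0008,0.0004,-1],[0,0,0,0,0.0008,0.0004,-1],[0,0,0,0,0.0008,0.0004,-1]]
  ]
}}

```text
time: 19.57
ee_pos: [0.6399, -0.079, 0.1987]
eef_rot: [0.482, -0.518, 0.518, -0.481]
wrist_force: [1.6, -1.6, 1.4]
finger_gap: 0.127
```

```bash
python3 arc.py
```

```text
t 19.57 th 0.4249 rad 0.2200 ly 0.0001 gap 0.127 | Ftan 0.59 Frad 2.15 F [ 1.6  -1.63  1.42] T [-0.11 -0.27  0.  ] pos [ 0.6399 -0.079   0.1987]
```

Call:
{"method": "servo_tool", "body": {
  "rows": [
    [[0,0,0,0,0.0008,0.0004,-1],[0,0,0,0,0.0008,0.0004,-1],[0,0,0,0,0.0008,0.0004,-1]]
  ]
}}

```text
time: 19.82
ee_pos: [0.6403, -0.079, 0.1979]
eef_rot: [0.482, -0.518, 0.518, -0.481]
wrist_force: [1.7, -1.1, 3.0]
finger_gap: 0.121
```

```bash
python3 arc.py;python3 - <<'E'
from h import *
im=bot.snapshot("side"); cv2.imwrite("pics/s10.png",cv2.resize(im[100:280,210:370],None,fx=4,fy=4,interpolation=cv2.INTER_CUBIC)[:720])
E
python3 arc.py
```

```text
t 19.82 th 0.4210 rad 0.2200 ly 0.0001 gap 0.121 | Ftan 2.00 Frad 2.89 F [ 1.75 -1.14  3.01] T [-0.12 -0.12  0.05] pos [ 0.6403 -0.079   0.1979]
t 19.87 th 0.4210 rad 0.2200 ly 0.0001 gap 0.126 | Ftan 1.90 Frad 2.11 F [ 1.09 -0.91  2.59] T [-0.1  -0.09  0.02] pos [ 0.6403 -0.079   0.1979]
```

View pics/s10.png

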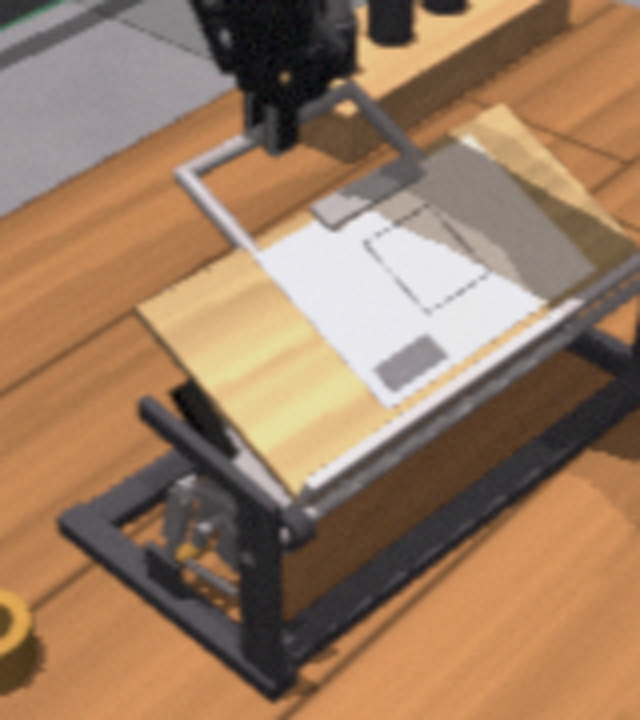

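Call:
{"method": "servo_tool", "body": {
  "rows": [
    [[0,0,0,0,0,0,-0.7],[0,0,0,0,0,0,-0.6],[0,0,0,0,0,0,-0.5],[0,0,0,0,0,0,-0.4],[0,0,0,0,0,0,-0.3],[0,0,0,0,0,0,-0.2],[0,0,0,0,0,0,-0.2]]
  ]
}}

```text
time: 20.45
ee_pos: [0.6402, -0.079, 0.1978]
eef_rot: [-0.482, 0.518, -0.518, 0.481]
wrist_force: [-0.0, -0.1, 0.5]
finger_gap: 0.401
```

```bash
python3 arc.py;python3 - <<'E'
from h import *
im=bot.snapshot("side"); cv2.imwrite("pics/s11.png",cv2.resize(im[100:280,210:370],None,fx=4,fy=4,interpolation=cv2.INTER_CUBIC)[:720])
im=bot.snapshot("wrist"); cv2.imwrite("pics/w11.png",im)
E
```

```text
t 20.45 th 0.4210 rad 0.2199 ly 0.0001 gap 0.401 | Ftan 0.48 Frad 0.19 F [-0.03 -0.08  0.52] T [-0.02  0.02  0.01] pos [ 0.6402 -0.079   0.1978]
```

View pics/s11.png

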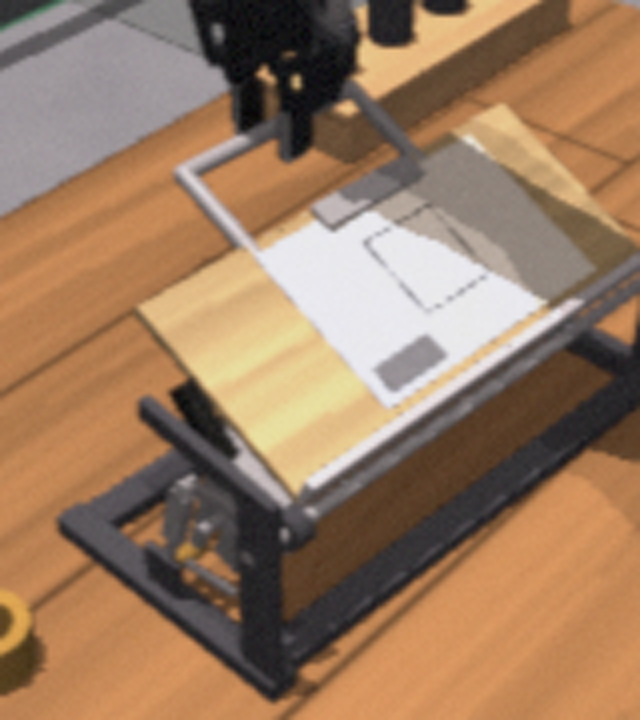

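View pics/w11.png

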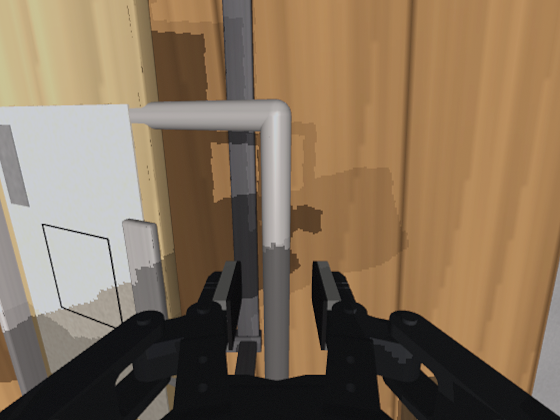

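Released; the board stays propped and the fingers stand clear of the bar. Retreat straight up.

Call:
{"method": "servo_tool", "body": {
  "rows": [
    [[0,0,0,0,-0.015,0,-0.2],[0,0,0,0,-0.04,0,-0.2],[0,0,0,0,-0.07,0,-0.2],[0,0,0,0,-0.1,0,-0.2],[0,0,0,0,-0.13,0,-0.2],[0,0,0,0,-0.15,0,-0.2],[0,0,0,0,-0.15,0,-0.2],[0,0,0,0,-0.15,0,-0.2]]
  ]
}}

```text
time: 21.22
ee_pos: [0.6407, -0.0789, 0.3491]
eef_rot: [0.481, -0.517, 0.519, -0.482]
wrist_force: [-0.0, -0.1, -0.8]
finger_gap: 0.399
```

Run:
```python
from h import *
im=bot.snapshot("side"); cv2.imwrite("pics/s12.png",cv2.resize(im,None,fx=1.4,fy=1.4)); h=bot.tip_of("handle","side")
cv2.imwrite("pics/s12z.png",cv2.resize(im[100:280,210:370],None,fx=4,fy=4,interpolation=cv2.INTER_CUBIC))
im=bot.snapshot("scene"); cv2.imwrite("pics/c12.png",im)
print(h,bot.sense()["wrist_force"],bot.sense()["time"])
ref=[.4455,-.0667,-.072]
for th in (.24,.43,.45,.47,.66): print(th,proj("side",[world(ref,hl(th,.22,y)) for y in(-.075,0,.075)]).round(1).tolist())
```

```text
[{'pixel': [256.8, 236.9], 'score': 0.71}, {'pixel': [277.3, 131.4], 'score': 0.64}] [0.2034816  0.4278252  0.52424607] 21.3667
0.24 [[292.7, 133.6], [273.0, 143.9], [251.9, 155.1]]
0.43 [[296.6, 122.5], [276.4, 132.8], [254.6, 143.9]]
0.45 [[297.1, 121.4], [276.9, 131.7], [255.0, 142.8]]
0.47 [[297.6, 120.3], [277.4, 130.6], [255.5, 141.7]]
0.66 [[304.2, 111.0], [283.5, 121.2], [261.0, 132.3]]
```

View pics/s12.png

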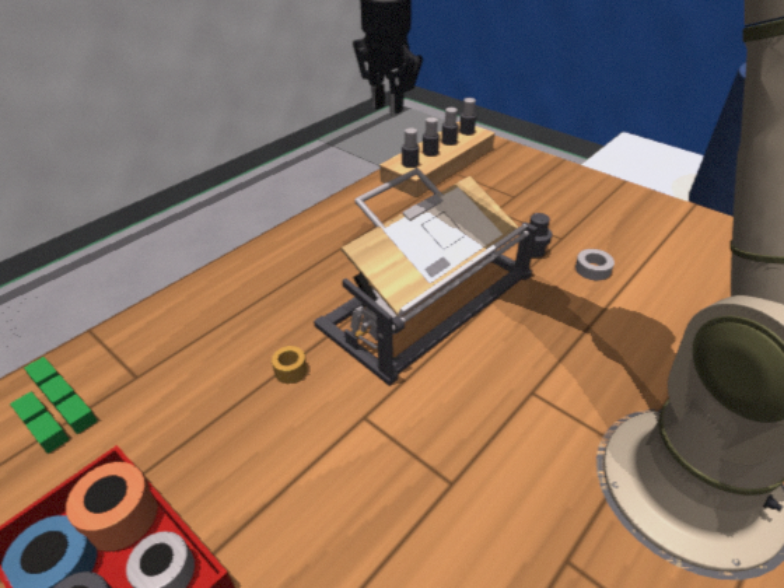

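View pics/s12z.png

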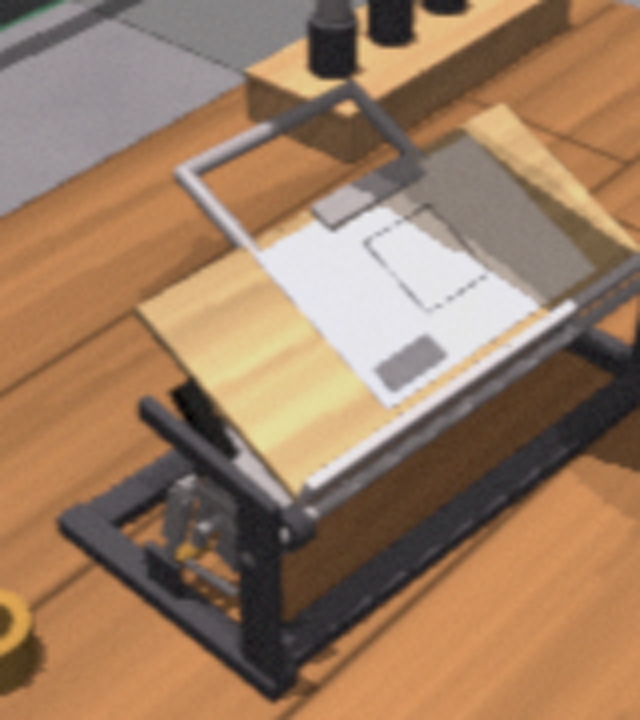

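The board rests with its handle at (277, 131), which is 0.45 rad. The pawl is in the teeth, the loose parts have not moved and the arm is clear, so I'm handing the job in.

```bash
python3 -c "
from station import bot
print(bot.job_done(), bot.sense()['time'])"
```

```text
the job is handed in; nothing more can be done
the job is handed in; nothing more can be done
```

The board now rests on the second notch from the bottom, about 0.45 rad, with the pawl in the teeth. I handed the job in at about 21.4 s of the 69 s allowed.

- **Raising:** I took the board by its handle from the third notch and raised it until it met the end stop, at about 1.19 rad. I held about 6 N beyond the board's weight there for about 0.9 s. The pictures showed the pawl thrown clear.
- **Lowering:** I kept hold of it all the way down to flat, and the pawl looked set again in the pictures.
- **Final notch:** I raised it to about 0.56 rad and let it down in steps of about 1 mm until the pawl carried the weight. I let go with about 2 N of downward push left, then lifted the gripper clear.

**Last checks:** The side camera put the handle at the pixel expected for 0.45 rad. The board did not move when I let go, the wrist force was near zero, and the holder, collar and bush looked unmoved in the side picture.

**What disagreed or fell short:**
- At flat I went one step too far, and the tool pressed down with about 20 N for about a quarter of a second. I took that contact to be the flat rest on the stand, not the bracket, but I did not check.
- Angles worked out from the arm's pose differed from the camera's by 0.02 to 0.05 rad, because the bar shifted a few millimetres in the grip.
- The trained network's top guess for the handle in the last picture was wrong, at (257, 237). I used its second guess, which matched the picture.

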